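# Load the toy milk train in order of height

### The arm

A 6-joint arm with a two-finger parallel gripper is mounted at the origin on the work surface. World frame = base frame: x ahead of the robot, y to its left, z up, the work surface at z = 0. Lengths are in m, angles in rad, forces in N, time in s.
With the tool pointing down it reaches from about 0.325 to 0.9 m from the base axis. Payload 6.1 kg.
Tool frame: the origin (TCP) lies midway between the tips of the shut fingers; the grasp point (between the pads) lies 19 mm behind it; z points along the fingers, y is the direction in which the jaws open and shut (so a half turn about z gives the same grasp; the last joint's range is limited). The gripper opens to 85 mm and grips with 20 to 120 N. Pads are 22 mm wide; open, the fingers measure 114 mm over their backs; the gripper's body (76 mm by 85 mm) begins 54 mm behind the grasp point. The pads swing forward as they close: fully open they stand 13 mm farther back than shut.
Start: joints at [-1.234, 0.22, 1.526, -0, 1.395, -0.126], TCP at [0.279, -0.559, 0.201] pointing down, gripper open.
Joint ranges: [-2.98, 2.98], [-0.91, 2.08], [0.09, 2.57], [-1.24, 4.39], [0.2, 2.65], [-2.68, 2.68]. Speed limits (rad/s): [2.57, 2.57, 3.01, 3.14, 3.14, 3.14].

### API

Orientations are given as a unit quaternion [w, x, y, z].
In Python, from station import monitor, camera, bot gives the robot as it stands.
- The arm moves only by the tool jog_arm, never from a script. Its argument "motion" is a list of rows, each an object with "dp": the shift along the tool's x, y, z in mm, a list of three; "rot": the turn, a rotation vector about the tool's x, y, z in rad, a list of three; "hand": the opening, from 0 (shut) to 1 (fully open). In form: [{"dp": [dx, dy, dz], "rot": [rx, ry, rz], "hand": hand}, ...]. A call has 1 to 8 rows; each row shifts and turns the pose as measured when the row begins, along the tool's axes as they then stand; what a row does not reach is not made up. A row lasts 1/8 s, in which the tool goes at most 62.5 mm and 10.7 degrees, less where a joint would pass 70% of its speed; a pose out of reach is approached as far as the arm can. A call with a gripper value outside its range is refused whole. The fingers move at their own pace and stop on an object; "newtons" is the grip in N (left out, the last holds). Time passes only in rows, so rows that do not move let the fingers close. It gives the time, the measured TCP pose, the force and the opening at its end, in the units of the state.
- monitor.state(): the state, without advancing time (a new reading comes with each control period).
- camera(name): name is "scene" or "top" or "wrist"; returns a dict with "image" (420x560x3 uint8, red, green, blue), "range_z" (420x560 float32, m along the optical axis (not along the pixel's ray), 0 where there is no reading), "camera_matrix" (3x3 intrinsics, pixels), "T" (4x4, takes a point from camera to world coordinates). Camera axes: x right, y up, looking along -z (the intrinsics and any distortion apply to the point x, -y, -z); pixel columns grow to the right and rows downward; lengths in m; the calibration is good to about 2 mm. A picture is of the moment at which its call begins.
- bot.job_done(): hands the job in, once; it reports no verdict.
The state is a dict: "t": time; "joint_positions": joint angles; "qd": joint speeds; "effort": joint torques, N m; "position": TCP position; "orientation": TCP orientation; "wrist_force": force on the tool from outside, world axes, zero at the start; "ft_torque": the same for the moment, N m; "finger_gap": opening from 0.0 (shut) to 1.0 (fully open).
Only numpy, scipy, OpenCV 4.12 (cv2) and the standard library are available. Lean on these libraries where they do the work, as an engineer would, in place of code of your own. Each camera call takes 0.05 s, during which the arm holds its last target.

### The job

Load the four tin milk churns onto the toy train's flat wagon in order of height, the tallest next to the engine and the shortest next to the brake van: one churn standing upright in the middle of each round rubber pad. Leave the cobalt glass jar standing where it is.

Things in the scene. Friction and masses are not known exactly. Their poses are not given: they have to be found in the camera images.
- churn_1_mid (a point): Centre, half-way up, of the tallest of four loose plain tin toy milk churns (round, grey metal, standing upright): 94 mm tall, 42 mm in diameter from the foot up to 62 mm, then narrowing to a neck and a 32 mm lid. z is its upright axis; its foot is 47 mm below this point. Stands on the table at the start; light (30 to 145 g).
- churn_2_mid (a point): Centre, half-way up, of the second tallest of four loose plain tin toy milk churns (round, grey metal, standing upright): 80 mm tall, 38 mm in diameter from the foot up to 53 mm, then narrowing to a neck and a 29 mm lid. z is its upright axis; its foot is 40 mm below this point. Stands on the table at the start; light (30 to 145 g).
- churn_3_mid (a point): Centre, half-way up, of the third tallest of four loose plain tin toy milk churns (round, grey metal, standing upright): 66 mm tall, 34 mm in diameter from the foot up to 44 mm, then narrowing to a neck and a 26 mm lid. z is its upright axis; its foot is 33 mm below this point. Stands on the table at the start; light (30 to 145 g).
- churn_4_mid (a point): Centre, half-way up, of the shortest of four loose plain tin toy milk churns (round, grey metal, standing upright): 52 mm tall, 30 mm in diameter from the foot up to 34 mm, then narrowing to a neck and a 23 mm lid. z is its upright axis; its foot is 26 mm below this point. Stands on the table at the start; light (30 to 145 g).
- pad_a: One of four identical round black rubber pads, 52 mm in diameter, 2 mm thick, fixed in a straight row with 64 mm between centres on the pale wooden deck of the fixed flat wagon of a toy train. Origin at the centre of its underside; its top is 2 mm higher (32 mm above the table). Its y axis runs along the train, its x axis across it. Which pad has which place in the row changes from start to start.
- pad_b: One of four identical round black rubber pads, 52 mm in diameter, 2 mm thick, fixed in a straight row with 64 mm between centres on the pale wooden deck of the fixed flat wagon of a toy train. Origin at the centre of its underside; its top is 2 mm higher (32 mm above the table). Its y axis runs along the train, its x axis across it. Which pad has which place in the row changes from start to start.
- pad_c: One of four identical round black rubber pads, 52 mm in diameter, 2 mm thick, fixed in a straight row with 64 mm between centres on the pale wooden deck of the fixed flat wagon of a toy train. Origin at the centre of its underside; its top is 2 mm higher (32 mm above the table). Its y axis runs along the train, its x axis across it. Which pad has which place in the row changes from start to start.
- pad_d: One of four identical round black rubber pads, 52 mm in diameter, 2 mm thick, fixed in a straight row with 64 mm between centres on the pale wooden deck of the fixed flat wagon of a toy train. Origin at the centre of its underside; its top is 2 mm higher (32 mm above the table). Its y axis runs along the train, its x axis across it. Which pad has which place in the row changes from start to start.
- engine: Fixed grey toy steam engine with brass bands, 50 mm wide, 106 mm long, top 82 mm above the table, in line with the wagon at either end of it; a boxy wooden brake van (65 mm high) stands at the other end. Origin: mid-length, 3 mm above the table; y axis along the train. Nearest pad centre 115 mm from its origin, 62 mm from its end (the van likewise). Fingers closing across the train have most room.
- jar_mid (a point): Centre, 40 mm up, of a cobalt blue glass jar with a cork, 50 mm in diameter, 80 mm tall, loose, standing upright among the churns. Not to be moved.
Mind the look-alikes: they are no part of the job. What is shaped like the part that bears churn_1_mid but red or yellow is not meant.

How it is judged:
By the outcome, as a careful person would: the job done as asked, in the order asked, and still so for the second after the job is handed in, with the robot touching nothing.
It also fails if it takes over 106 s, if anything falls off the work surface, if the arm or the gripper's body presses on something with over 40 N, if the wrist force passes 120 N, or if a joint passes its speed limit or range.

## Working session

There is one attempt and no reset: what is moved stays moved. The work goes in short steps, Python scripts to look and compute and a tool call to move; the robot and the scene stay as the last step left them, time stands still between calls to the robot, and variables do not carry over. Pictures are saved under pics/ and viewed, and the job is handed in when it is done.

Besides the shell and the picture viewer there is one more tool, called after "Request:" by a JSON object that holds its "api" and its "payload". jog_arm: Moves the arm, as the interface text tells. Its arguments: {"type":"object","properties":{"motion":{"type":"array","items":{"type":"object","properties":{"dp":{"type":"array","items":{"type":"number"}},"rot":{"type":"array","items":{"type":"number"}},"hand":{"type":"number"}}}},"newtons":{"type":"number"}},"required":["motion"]}

```bash
ls; mkdir -p pics; python3 - <<'E'
from station import monitor, camera, bot
import cv2,numpy as np
print(monitor.state())
for n in ["top","scene"]:
    c=camera(n); cv2.imwrite(f"pics/{n}0.png",c["image"][...,::-1]); np.savez(f"{n}0.npz",**c)
    print(n,c["camera_matrix"],c["T"],[k for k in c])
E
```

```text
pics
{'t': 0.0, 'joint_positions': array([-1.23411822e+00,  2.21185753e-01,  1.52761425e+00,  1.33124651e-05,
        1.39468170e+00, -1.26077890e-01]), 'qd': array([ 0.00230228,  0.00113609, -0.00018119,  0.001335  , -0.00017164,
        0.00111977]), 'effort': array([-1.39986296e-03, -4.96907079e+01, -3.89396811e+01, -2.31131035e-04,
        1.11946516e-02, -1.72311121e-05]), 'position': array([ 0.27880573, -0.55863802,  0.19982263]), 'orientation': array([-9.39981661e-04,  9.73351152e-01,  2.29317776e-01, -9.27589745e-05]), 'wrist_force': array([0.624445  , 0.19950437, 0.80009263]), 'ft_torque': array([0.02086204, 0.04364496, 0.05906425]), 'finger_gap': 1.0040646013376229}
top [[383.30218927   0.         278.65706086]
 [  0.         383.30218927 206.91285648]
 [  0.           0.           1.        ]] [[-5.85651360e-04  9.80313972e-01 -1.97444103e-01  3.39889228e-01]
 [-9.99753140e-01 -4.95935682e-03 -2.16578765e-02 -1.62608303e-02]
 [-2.22107147e-02  1.97382678e-01  9.80074876e-01  1.02815308e+00]
 [ 0.00000000e+00  0.00000000e+00  0.00000000e+00  1.00000000e+00]] ['image', 'range_z', 'camera_matrix', 'T']
scene [[506.78086551   0.         276.44865169]
 [  0.         506.78086551 211.08468638]
 [  0.           0.           1.        ]] [[-0.36616966 -0.63681974  0.67851338  1.20379792]
 [ 0.93047405 -0.24136854  0.2756071   0.25719133]
 [-0.01174026  0.73225805  0.68092608  0.75105522]
 [ 0.          0.          0.          1.        ]] ['image', 'range_z', 'camera_matrix', 'T']
```

View pics/top0.png

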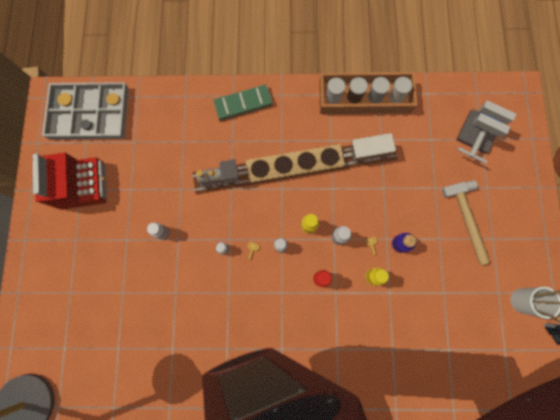

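View pics/scene0.png

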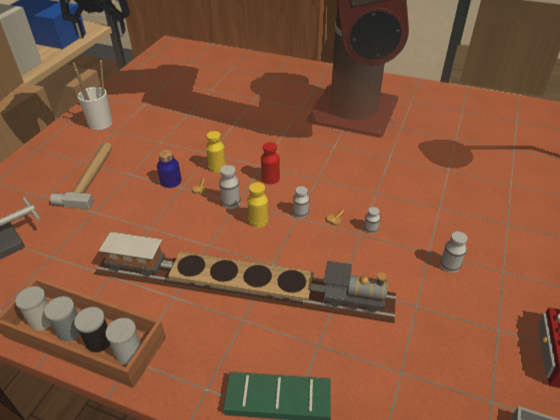

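The top view shows grey churns at (158,231), (222,248), (281,245) and (342,236). The look-alikes are yellow at (310,223) and (378,277), red at (322,279), and grey tins in the box at (336–402,90). The jar is at (404,243). The engine is at (222,175), pads at (260–330,163) and the van at (375,149). Next I measure these.

```bash
cat > h.py <<'E'
import numpy as np, cv2
def cloud(c):
    z=c["range_z"];K=c["camera_matrix"];h,w=z.shape
    u,v=np.meshgrid(np.arange(w),np.arange(h))
    p=np.stack([(u-K[0,2])/K[0,0]*z,-(v-K[1,2])/K[1,1]*z,-z],-1)
    P=p@c["T"][:3,:3].T+c["T"][:3,3]
    P[z==0]=np.nan
    return P
def proj(c,X):
    K=c["camera_matrix"];p=(np.asarray(X)-c["T"][:3,3])@c["T"][:3,:3]
    return K[0,2]+K[0,0]*p[...,0]/-p[...,2],K[1,2]+K[1,1]*p[...,1]/p[...,2]
E
python3 - <<'E'
from h import *
T=dict(np.load("top0.npz"));S=dict(np.load("scene0.npz"))
PT=cloud(T);PS=cloud(S)
print("table z",np.nanmedian(PT[300:340,60:150,2]),np.nanmedian(PS[320:360,400:480,2]))
for n,(u,v) in dict(A=(158,231),B=(222,248),C=(281,245),D=(342,236),jar=(404,243),yel=(310,223),yel2=(378,277),red=(322,279)).items():
    x0=np.nanmedian(PT[v-1:v+2,u-1:u+2].reshape(-1,3),0)
    for nm,P in(("T",PT),("S",PS)):
        Q=P.reshape(-1,3);m=(np.hypot(Q[:,0]-x0[0],Q[:,1]-x0[1])<.045)&(Q[:,2]>.008);q=Q[m]
        zt=np.percentile(q[:,2],98);l=q[q[:,2]>zt-.006]
        print(n,nm,len(q),"ztop",zt.round(4),"lid",((l.max(0)+l.min(0))/2).round(4),l.mean(0).round(4),"all",((q.max(0)+q.min(0))/2).round(4), (q.max(0)-q.min(0)).round(4))
# pads: dark pixels in deck
for nm,c,P in(("T",T,PT),("S",S,PS)):
    im=c["image"].astype(int).sum(2); m=((im<160)&(P[...,2]>.024)&(P[...,2]<.04)&(P[...,0]>.4)&(P[...,0]<.65)).astype(np.uint8)
    n,lab,st,ce=cv2.connectedComponentsWithStats(m)
    for i in range(1,n):
        if st[i,4]>40:
            q=P[lab==i];print(nm,st[i],ce[i].round(1),q.mean(0).round(4),((q.max(0)+q.min(0))/2).round(4),(q.max(0)-q.min(0)).round(3))
E
```

```text
table z 0.0008627028608367837 -0.0009687968886538112
A T 276 ztop 0.0832 lid [0.4785 0.3219 0.0813] [0.4788 0.3218 0.0804] all [0.4794 0.3113 0.0467] [0.0382 0.0505 0.0773]
A S 718 ztop 0.0805 lid [0.4809 0.3241 0.0783] [0.4821 0.3238 0.0786] all [0.4845 0.3243 0.045 ] [0.0359 0.0387 0.074 ]
B T 127 ztop 0.0557 lid [0.4342 0.1549 0.0531] [0.4339 0.1549 0.053 ] all [0.4332 0.1545 0.0326] [0.0289 0.0299 0.0475]
B S 304 ztop 0.0523 lid [0.4361 0.1571 0.0512] [0.437  0.157  0.0506] all [0.4385 0.157  0.0319] [0.0294 0.0301 0.0476]
C T 155 ztop 0.0694 lid [0.44   0.0029 0.0677] [0.4402 0.0023 0.0669] all [0.4405 0.0021 0.04  ] [0.032  0.031  0.0635]
C S 405 ztop 0.0663 lid [0.4425 0.004  0.0639] [0.4441 0.0047 0.0646] all [0.4458 0.0042 0.0377] [0.0335 0.0342 0.059 ]
D T 280 ztop 0.0976 lid [ 0.4647 -0.1539  0.0957] [ 0.4645 -0.1542  0.0949] all [ 0.4638 -0.1541  0.0547] [0.0404 0.043  0.0894]
D S 684 ztop 0.0945 lid [ 0.4671 -0.1513  0.0926] [ 0.4682 -0.1508  0.0928] all [ 0.4687 -0.1504  0.0524] [0.0412 0.042  0.0885]
jar T 386 ztop 0.083 lid [ 0.4459 -0.3172  0.0811] [ 0.4461 -0.3166  
[... 810 characters left out ...]
.1033  0.0547] [0.0417 0.0419 0.0886]
red S 642 ztop 0.0942 lid [ 0.3581 -0.1009  0.0921] [ 0.3597 -0.1     0.0926] all [ 0.3618 -0.1009  0.0521] [0.039  0.0436 0.088 ]
T [252 168  16   8  91] [259.7 171. ] [0.6399 0.057  0.0326] [0.6385 0.0575 0.033 ] [0.021 0.041 0.008]
T [ 56 198  47  10  86] [ 80.1 203.1] [0.5538 0.5396 0.032 ] [0.5564 0.5441 0.0321] [0.024 0.123 0.016]
S [158 173  11   8  42] [162.8 176.4] [ 0.4715 -0.3159  0.0321] [ 0.4718 -0.3159  0.0325] [0.006 0.025 0.015]
S [250 266  21   9  97] [260.6 269. ] [ 0.6438 -0.0039  0.0309] [ 0.6426 -0.004   0.0306] [0.014 0.042 0.007]
S [279 271  27  14 230] [293.1 276.6] [0.6395 0.0587 0.031 ] [0.6373 0.0593 0.031 ] [0.025 0.048 0.006]
```

```bash
python3 - <<'E'
import cv2
a=cv2.imread("pics/top0.png")[120:300,130:430];cv2.imwrite("pics/c1.png",cv2.resize(a,None,fx=2.6,fy=2.6,interpolation=2))
E
```

```text
(no output)
```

View pics/c1.png

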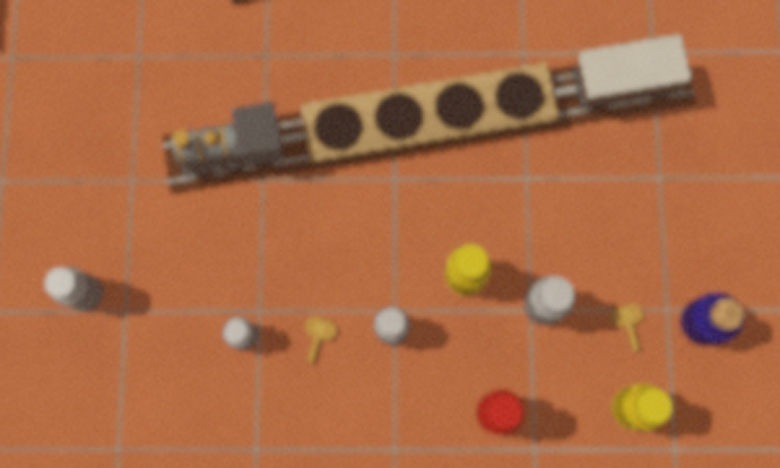

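```bash
python3 - <<'E'
from h import *
T=dict(np.load("top0.npz"));S=dict(np.load("scene0.npz"))
for nm,c in(("T",T),("S",S)):
    P=cloud(c)
    hsv=cv2.cvtColor(c["image"],cv2.COLOR_RGB2HSV)
    deck=(P[...,2]>.024)&(P[...,2]<.042)&(P[...,0]>.58)&(P[...,0]<.7)&(P[...,1]>-.2)&(P[...,1]<.12)
    m=(deck&(hsv[...,2]<110)).astype(np.uint8)
    n,lab,st,ce=cv2.connectedComponentsWithStats(m)
    C=[]
    for i in range(1,n):
        if st[i,4]>60:
            cs,_=cv2.findContours((lab==i).astype(np.uint8),0,1); e=cv2.fitEllipse(max(cs,key=len))
            u,v=e[0]
            # ray with plane z=.032 
            K=c["camera_matrix"];d=c["T"][:3,:3]@np.array([(u-K[0,2])/K[0,0],-(v-K[1,2])/K[1,1],-1]);o=c["T"][:3,3]
            zz=np.nanmedian(P[lab==i][:,2])
            for z in (.032,zz):
                x=o+d*(z-o[2])/d[2]; print(nm,st[i,4],np.round((u,v),1),np.round(e[1],1),x.round(4))
            C.append(x)
    C=np.array(C);C=C[np.argsort(-C[:,1])]
    print(np.linalg.norm(np.diff(C,axis=0),axis=1), "dir",np.degrees(np.arctan2(C[-1,1]-C[0,1],C[-1,0]-C[0,0])))
E
```

```text
T 228 [329.4 156.9] [15.3 17.3] [ 0.6783 -0.1321  0.032 ]
T 228 [329.4 156.9] [15.3 17.3] [ 0.6781 -0.1321  0.0327]
T 235 [306.3 160.5] [15.8 17.2] [ 0.6686 -0.0694  0.032 ]
T 235 [306.3 160.5] [15.8 17.2] [ 0.6684 -0.0694  0.0326]
T 227 [283.  164.4] [15.8 16.5] [ 0.6581 -0.0061  0.032 ]
T 227 [283.  164.4] [15.8 16.5] [ 0.6579 -0.0061  0.0328]
T 234 [259.7 168.4] [16. 17.] [0.6474 0.057  0.032 ]
T 234 [259.7 168.4] [16. 17.] [0.6472 0.0569 0.0327]
[0.06387827 0.06421125 0.06339172] dir -80.7074823373466
S 67 [159.6 257.5] [ 6.2 12.7] [ 0.6869 -0.1943  0.032 ]
S 67 [159.6 257.5] [ 6.2 12.7] [ 0.6847 -0.1963  0.0289]
S 417 [191.5 264.3] [18.5 27.1] [ 0.6804 -0.1293  0.032 ]
S 417 [191.5 264.3] [18.5 27.1] [ 0.6797 -0.1298  0.0311]
S 478 [223.6 270.4] [20.7 27.4] [ 0.6722 -0.0663  0.032 ]
S 478 [223.6 270.4] [20.7 27.4] [ 0.6715 -0.0667  0.0311]
S 489 [257.1 275.6] [21.2 27.6] [ 0.6616 -0.0034  0.032 ]
S 489 [257.1 275.6] [21.2 27.6] [ 0.6608 -0.0037  0.031 ]
S 506 [291.4 280.9] [21.6 27.8] [0.6507 0.0596 0.032 ]
S 506 [291.4 280.9] [21.6 27.8] [0.65   0.0593 0.0311]
[0.06397315 0.06388163 0.06358197 0.06673476] dir -82.26802258423454
```

Heights are measured: D (342,236) is 94 mm, so churn 1. A (158,231) is 80 mm, churn 2. C (281,245) is 66 mm, churn 3. B (222,248) is 52 mm, churn 4. The engine is at the +y end. I'll load the shortest first, so the gripper only ever works beside shorter neighbours.

```bash
cat > plan.py <<'E'
import sys
from station import monitor
from h import *
from scipy.spatial.transform import Rotation as R
def plan(tgt,yaw=99.2,n=None):
    s=monitor.state();q=s["orientation"];r=R.from_quat([q[1],q[2],q[3],q[0]])
    rt=R.from_euler("z",yaw,degrees=True)*R.from_euler("x",180,degrees=True)
    w=(r.inv()*rt).as_rotvec();d=np.array(tgt)-s["position"]
    N=n or int(max(1,np.ceil(np.linalg.norm(d)/.058),np.ceil(np.linalg.norm(w)/.18)))
    print("t",round(s["t"],2),"pos",s["position"].round(4),"gap",round(s["finger_gap"],3),"F",s["wrist_force"].round(1),"rotvec",w.round(3),"rows",N)
    for i in range(N):
        ri=r*R.from_rotvec(w*i/N); print((ri.inv().apply(d/N)*1000).round(1))
    return w/N
if __name__=="__main__":
    a=[float(x) for x in sys.argv[1:]]
    print("rot/row",plan(a[:3],n=int(a[3]) if len(a)>3 else None).round(3))
E
python3 plan.py .4355 .156 .2
```

```text
t 0.1 pos [ 0.2788 -0.5587  0.1999] gap 1.001 F [-0.9  0.2  0.5] rotvec [-1.000e-03 -1.000e-03 -1.269e+00] rows 13
[ 35.3 -43.8   0.1]
[ 39.4 -40.2   0.1]
[ 43.2 -36.1   0.1]
[ 46.5 -31.8   0.1]
[ 49.3 -27.1   0. ]
[ 51.7 -22.1   0. ]
[ 53.7 -17.    0. ]
[ 55.1 -11.7   0. ]
[55.9 -6.3  0. ]
[56.3 -0.8  0. ]
[56.1  4.7  0. ]
[55.4 10.1 -0. ]
[54.1 15.5 -0. ]
rot/row [-0.    -0.    -0.098]
```

Request:
{"api": "jog_arm", "payload": {"motion": [{"dp":[35,-44,0],"rot":[0,0,-0.1],"hand":1},{"dp":[39,-40,0],"rot":[0,0,-0.1],"hand":1},{"dp":[43,-36,0],"rot":[0,0,-0.1],"hand":1},{"dp":[46,-32,0],"rot":[0,0,-0.1],"hand":1},{"dp":[49,-27,0],"rot":[0,0,-0.1],"hand":1},{"dp":[52,-22,0],"rot":[0,0,-0.1],"hand":1},{"dp":[54,-17,0],"rot":[0,0,-0.1],"hand":1}]}}

```text
t: 0.98
position: [0.3559, -0.1635, 0.1967]
orientation: [-0.004, 0.832, 0.555, 0.001]
wrist_force: [0.4, -0.1, 0.3]
finger_gap: 0.998
```

```bash
python3 plan.py .4355 .156 .2
```

```text
t 0.97 pos [ 0.3559 -0.1635  0.1967] gap 0.998 F [ 0.4 -0.1  0.3] rotvec [-0.003 -0.007 -0.554] rows 6
[54.3 -8.1 -0.2]
[54.8 -3.1 -0.3]
[54.8  2.  -0.3]
[54.4  7.  -0.4]
[53.5 12.  -0.4]
[52.2 16.9 -0.5]
rot/row [-0.001 -0.001 -0.092]
```

Request:
{"api": "jog_arm", "payload": {"motion": [{"dp":[54,-8,0],"rot":[0,0,-0.092],"hand":1},{"dp":[55,-3,0],"rot":[0,0,-0.092],"hand":1},{"dp":[55,2,0],"rot":[0,0,-0.092],"hand":1},{"dp":[54,7,0],"rot":[0,0,-0.092],"hand":1},{"dp":[53,12,0],"rot":[0,0,-0.092],"hand":1},{"dp":[52,17,0],"rot":[0,0,-0.092],"hand":1},{"dp":[0,0,0],"rot":[0,0,0],"hand":1}]}}

```text
t: 1.85
position: [0.4329, 0.1698, 0.1979]
orientation: [-0.003, 0.639, 0.769, 0.003]
wrist_force: [0.0, -0.9, -1.3]
finger_gap: 1.0
```

```bash
python3 - <<'E'
from plan import *
from station import camera
print(plan([.4355,.156,.2]))
c=camera("wrist");np.savez("w1.npz",**c);cv2.imwrite("pics/w1.png",c["image"][...,::-1])
print(c["T"].round(3)); print(proj(c,[[.4355,.156,.052],monitor.state()["position"]]))
E
```

```text
t 1.85 pos [0.4329 0.1698 0.1979] gap 1.0 F [ 0.  -0.9 -1.3] rotvec [ 0.    -0.007  0.023] rows 1
[-14.1   0.   -2.2]
[ 0.00043619 -0.00742311  0.02285453]
[[ 0.983 -0.174 -0.058  0.417]
 [ 0.184  0.934  0.305  0.248]
 [ 0.001 -0.31   0.951  0.371]
 [ 0.     0.     0.     1.   ]]
(array([279.99443215, 279.66557972]), array([203.1185509 , 248.91061754]))
```

View pics/w1.png

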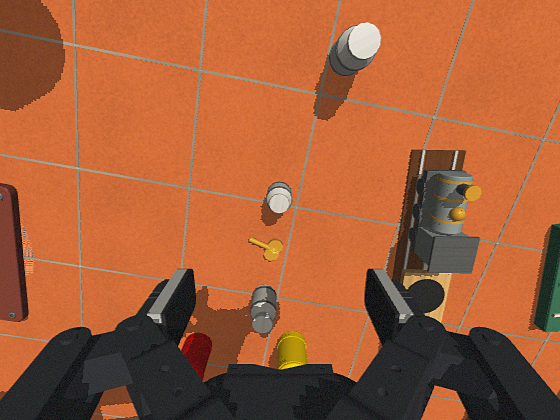

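The wrist view shows churn 4 at (280,198), with the predicted lid at (280,203). Churn 3 is at (264,310) and churn 2 at (357,48). Next I refine positions with wrist depth.

```bash
cat > loc.py <<'E'
from h import *
def loc(c,xy,tol=.03):
    Q=cloud(c).reshape(-1,3);m=(np.hypot(Q[:,0]-xy[0],Q[:,1]-xy[1])<tol)&(Q[:,2]>.008);q=Q[m]
    if len(q)<20: return None
    zt=np.percentile(q[:,2],98);l=q[q[:,2]>zt-.005]
    return len(l),zt.round(4),((l.max(0)+l.min(0))/2).round(4)[:2],l.mean(0).round(4)[:2]
E
python3 - <<'E'
from loc import *
c=dict(np.load("w1.npz"))
for n,xy in dict(A=(.48,.323),B=(.4355,.156),C=(.4415,.0035)).items(): print(n,loc(c,xy))
E
```

```text
A (962, np.float64(0.0804), array([0.4785, 0.3225]), array([0.4783, 0.3219]))
B (2069, np.float64(0.3176), array([0.4305, 0.1797]), array([0.4304, 0.1795]))
C (308, np.float64(0.066), array([0.441 , 0.0022]), array([0.441 , 0.0035]))
```

```bash
sed -i 's/(Q\[:,2\]>.008)/(Q[:,2]>.008)\&(Q[:,2]<.125)/' loc.py; python3 - <<'E'
from loc import *
from plan import plan
c=dict(np.load("w1.npz"))
l=loc(c,(.4355,.156));print(l)
print(plan([*l[2],.1],n=2)); 
E
```

```text
(308, np.float64(0.0522), array([0.434 , 0.1551]), array([0.434 , 0.1555]))
t 1.9 pos [0.4326 0.1683 0.1978] gap 0.996 F [-0.8 -1.1 -1.4] rotvec [-0.    -0.007  0.021] rows 2
[-6.9 -0.5 48.9]
[-6.8 -0.4 48.9]
[-0.00010137 -0.00328999  0.010303  ]
```

Request:
{"api": "jog_arm", "payload": {"motion": [{"dp":[-7,0,49],"rot":[0,-0.003,0.01],"hand":1},{"dp":[-6.5,0,49],"rot":[0,-0.003,0.01],"hand":1},{"dp":[0,0,0],"rot":[0,0,0],"hand":1}], "newtons": 30}}

```text
t: 2.28
position: [0.4351, 0.1526, 0.0983]
orientation: [0.001, 0.649, 0.76, 0.0]
wrist_force: [0.3, 0.2, 0.9]
finger_gap: 1.002
```

```bash
python3 plan.py .4342 .1553 .004 3
```

```text
t 2.27 pos [0.4351 0.1526 0.0983] gap 1.002 F [0.3 0.2 0.9] rotvec [ 0.001  0.001 -0.003] rows 3
[ 1.  -0.2 31.4]
[ 0.9 -0.2 31.4]
[ 0.9 -0.2 31.4]
rot/row [ 0.     0.    -0.001]
```

Request:
{"api": "jog_arm", "payload": {"motion": [{"dp":[1,0,42],"rot":[0,0,0],"hand":1},{"dp":[1,0,42],"rot":[0,0,0],"hand":1},{"dp":[1,0,9],"rot":[0,0,0],"hand":1},{"dp":[0,0,1],"rot":[0,0,0],"hand":0.6},{"dp":[0,0,0],"rot":[0,0,0],"hand":0},{"dp":[0,0,0],"rot":[0,0,0],"hand":0}], "newtons": 30}}

```text
t: 3.02
position: [0.4452, 0.1544, 0.0149]
orientation: [0.006, 0.652, 0.759, 0.007]
wrist_force: [0.5, -0.3, 0.8]
finger_gap: 0.374
```

Request:
{"api": "jog_arm", "payload": {"motion": [{"dp":[0,0,0],"rot":[0,0,0],"hand":0},{"dp":[0,0,0],"rot":[0,0,0],"hand":0},{"dp":[0,0,0],"rot":[0,0,0],"hand":0}]}}

```text
t: 3.4
position: [0.4465, 0.1548, 0.0166]
orientation: [0.007, 0.651, 0.759, 0.008]
wrist_force: [0.7, 0.5, -0.4]
finger_gap: 0.231
```

Request:
{"api": "jog_arm", "payload": {"motion": [{"dp":[0,0,0],"rot":[0,0,0],"hand":0},{"dp":[0,0,0],"rot":[0,0,0],"hand":0}]}}

```text
t: 3.65
position: [0.4462, 0.1548, 0.0164]
orientation: [0.007, 0.651, 0.759, 0.008]
wrist_force: [-0.5, -0.7, -0.9]
finger_gap: 0.228
```

```bash
python3 - <<'E'
from plan import *
from station import camera
print(monitor.state()["joint_positions"].round(3),monitor.state()["ft_torque"]); plan([.4342,.1553,.004])
for n in("scene","wrist"):
    c=camera(n);cv2.imwrite(f"pics/{n}2.png",c["image"][...,::-1]);np.savez(f"{n}2.npz",**c)
a=cv2.imread("pics/scene2.png")[100:310,250:500];b=cv2.imread("pics/wrist2.png")
cv2.imwrite("pics/g2.png",np.hstack([cv2.resize(a,(500,420)),b[:,:]])[:, :].copy() if 0 else cv2.resize(np.hstack([cv2.resize(a,(500,420)),b]),(800,317)))
E
```

```text
[ 1.670e-01  6.500e-02  2.079e+00 -1.000e-03  9.770e-01  1.600e-02] [0.0305263  0.05251903 0.00032649]
t 3.65 pos [0.4462 0.1548 0.0164] gap 0.228 F [-0.5 -0.7 -0.9] rotvec [ 0.02   0.001 -0.009] rows 1
[  2.4 -12.   12.2]
```

View pics/g2.png

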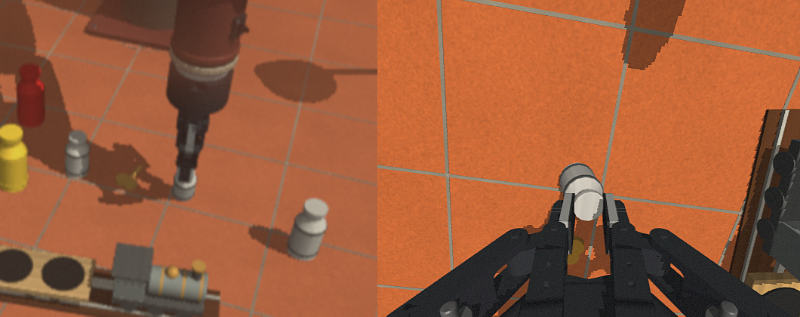

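```bash
python3 - <<'E'
import cv2,numpy as np
a=cv2.imread("pics/wrist2.png")[180:400,150:450];b=cv2.imread("pics/scene2.png")[150:250,320:420]
cv2.imwrite("pics/g3.png",np.hstack([cv2.resize(a,(440,400)),cv2.resize(b,(360,400),interpolation=2)]))
from loc import *
for n in("scene","wrist"):
    c=dict(np.load(n+"2.npz"));P=cloud(c);Q=P.reshape(-1,3)
    print(n,np.array(proj(c,[[.4355,.156,.052],[.446,.155,.016]])).round())
E
```

```text
scene [[373. 369.]
 [210. 226.]]
wrist [[262. 280.]
 [272. 246.]]
```

View pics/g3.png

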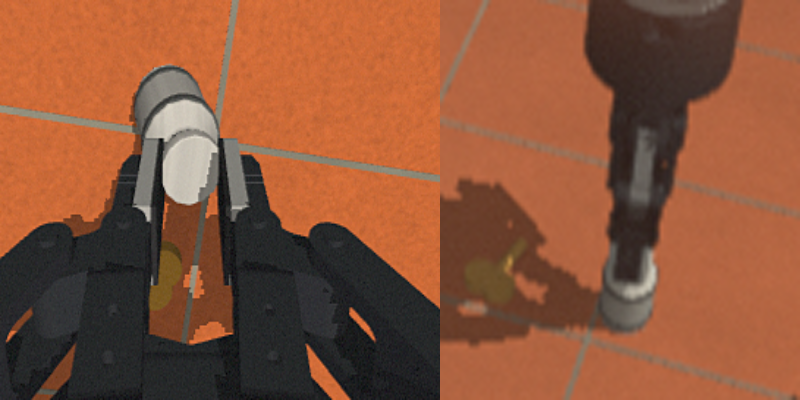

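The fingers closed on the neck because the descent hadn't settled when they shut. I'll open, re-level and look.

Request:
{"api": "jog_arm", "payload": {"motion": [{"dp":[0,0,0],"rot":[0,0,0],"hand":0.4},{"dp":[0,0,0],"rot":[0,0,0],"hand":0.6},{"dp":[0,0,0],"rot":[0,0,0],"hand":1},{"dp":[0,0,0],"rot":[0,0,0],"hand":1},{"dp":[0,0,0],"rot":[0,0,0],"hand":1}]}}

```text
t: 4.38
position: [0.4462, 0.1547, 0.0164]
orientation: [0.007, 0.651, 0.759, 0.008]
wrist_force: [-0.1, -0.1, -0.5]
finger_gap: 1.0
```

```bash
cat > look.py <<'E'
import sys
from plan import *
from loc import loc
from station import camera
n=sys.argv[1];tag=sys.argv[2]
c=camera(n);cv2.imwrite(f"pics/{n}{tag}.png",c["image"][...,::-1]);np.savez(f"{n}{tag}.npz",**c)
if len(sys.argv)>4:
    print(loc(c,(float(sys.argv[3]),float(sys.argv[4]))))
E
python3 look.py wrist 3 .4355 .156; python3 plan.py .4342 .1553 .004
```

```text
(1911, np.float64(0.1248), array([0.4349, 0.164 ]), array([0.4347, 0.1648]))
t 4.42 pos [0.4462 0.1547 0.0164] gap 0.999 F [-0.7 -0.1  0.1] rotvec [ 0.02   0.001 -0.009] rows 1
[  2.4 -12.   12.2]
rot/row [ 0.02   0.001 -0.009]
```

View pics/wrist3.png

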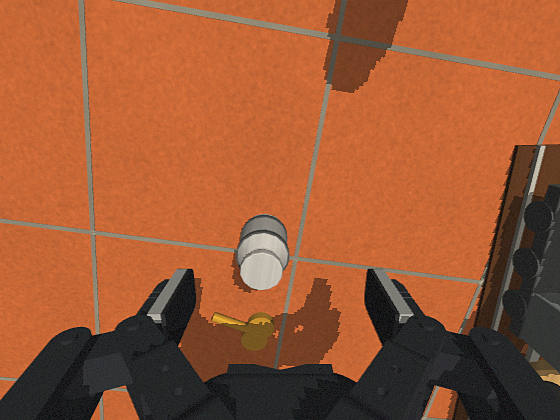

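```bash
python3 - <<'E'
from h import *
c=dict(np.load("wrist3.npz"));Q=cloud(c)[200:300,225:300].reshape(-1,3)
zt=np.percentile(Q[:,2],98);l=Q[(Q[:,2]>zt-.005)];print(zt,(l.max(0)+l.min(0))/2,l.mean(0),l.max(0)-l.min(0))
E
```

```text
Traceback (most recent call last):
ValueError: zero-size array to reduction operation maximum which has no identity
```

Request:
{"api": "jog_arm", "payload": {"motion": [{"dp":[2,-12,3],"rot":[0.02,0,-0.009],"hand":1},{"dp":[0,0,5],"rot":[0,0,0],"hand":1},{"dp":[0,0,2],"rot":[0,0,0],"hand":1},{"dp":[0,0,0],"rot":[0,0,0],"hand":1}]}}

```text
t: 4.92
position: [0.4328, 0.1549, 0.0051]
orientation: [-0.0, 0.648, 0.762, -0.001]
wrist_force: [-0.0, 0.1, 0.5]
finger_gap: 0.997
```

```bash
python3 plan.py .4342 .1553 .004
```

```text
t 4.92 pos [0.4328 0.1549 0.0051] gap 0.997 F [-0.   0.1  0.5] rotvec [-0.002  0.001  0.001] rows 1
[0.2 1.5 1.1]
rot/row [-0.002  0.001  0.001]
```

```bash
cat > look.py <<'E'
import sys
from plan import *
from station import camera
def lid(c,u0,u1,v0,v1):
    Q=cloud(c)[v0:v1,u0:u1].reshape(-1,3);Q=Q[np.isfinite(Q[:,2])]
    zt=np.percentile(Q[:,2],98);l=Q[(Q[:,2]>zt-.005)];print("n",len(l),"zt",zt.round(4),"mid",((l.max(0)+l.min(0))/2).round(4),"mean",l.mean(0).round(4),"size",(l.max(0)-l.min(0)).round(4))
if __name__=="__main__":
    n=sys.argv[1];tag=sys.argv[2]
    c=camera(n);cv2.imwrite(f"pics/{n}{tag}.png",c["image"][...,::-1]);np.savez(f"{n}{tag}.npz",**c)
    if len(sys.argv)>4: lid(c,*map(int,sys.argv[3:7]))
E
python3 -c "
from look import *
lid(dict(np.load('wrist3.npz')),225,300,200,300)"
python3 look.py wrist 4
```

```text
n 1368 zt 0.0517 mid [0.4348 0.1555 0.0498] mean [0.4347 0.1564 0.0509] size [0.0223 0.0224 0.0057]
```

View pics/wrist4.png

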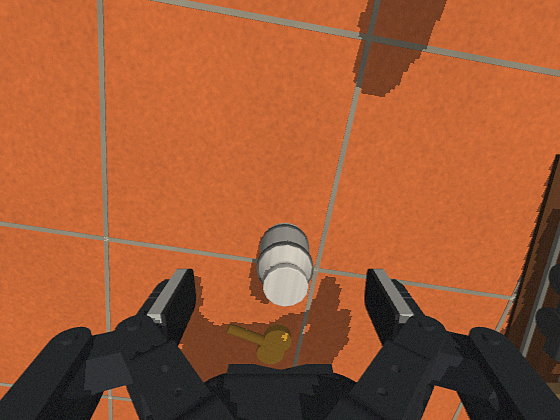

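Request:
{"api": "jog_arm", "payload": {"motion": [{"dp":[0.5,2,2.5],"rot":[0,0,0],"hand":0.6},{"dp":[0,0,0],"rot":[0,0,0],"hand":0.4},{"dp":[0,0,0],"rot":[0,0,0],"hand":0.2},{"dp":[0,0,0],"rot":[0,0,0],"hand":0.2},{"dp":[0,0,0],"rot":[0,0,0],"hand":0.2}], "newtons": 25}}

```text
t: 5.6
position: [0.4354, 0.1558, 0.0029]
orientation: [0.0, 0.648, 0.762, -0.001]
wrist_force: [-0.5, -0.5, -0.4]
finger_gap: 0.309
```

Request:
{"api": "jog_arm", "payload": {"motion": [{"dp":[0,0,0],"rot":[0,0,0],"hand":0},{"dp":[0,0,-10],"rot":[0,0,0],"hand":0},{"dp":[0,0,-15],"rot":[0,0,0],"hand":0},{"dp":[0,0,0],"rot":[0,0,0],"hand":0}]}}

```text
t: 6.1
position: [0.4358, 0.1559, 0.0301]
orientation: [0.0, 0.648, 0.762, -0.0]
wrist_force: [0.6, -0.7, -0.8]
finger_gap: 0.311
```

```bash
python3 look.py wrist 5; python3 plan.py .6795 -.1308 .13
```

```text
t 6.15 pos [0.4352 0.1558 0.0295] gap 0.307 F [0.2 0.2 0.5] rotvec [-0.001  0.001  0.001] rows 7
[-46.   27.8 -14.4]
[-46.   27.9 -14.4]
[-46.   27.9 -14.4]
[-46.   27.9 -14.4]
[-46.   27.9 -14.4]
[-46.   27.9 -14.4]
[-46.   27.9 -14.4]
rot/row [-0.  0.  0.]
```

View pics/wrist5.png

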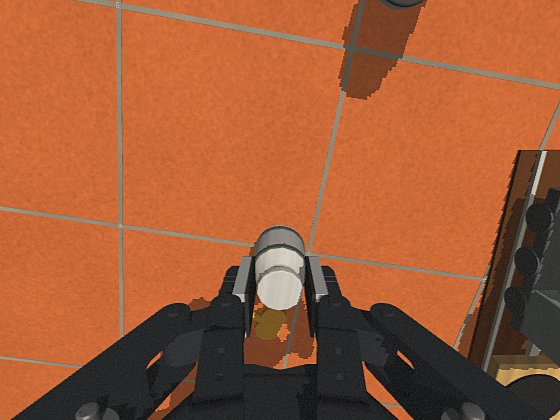

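Request:
{"api": "jog_arm", "payload": {"motion": [{"dp":[0,0,-45],"rot":[0,0,0],"hand":0},{"dp":[-25,15,-45],"rot":[0,0,0],"hand":0},{"dp":[-46,28,-10],"rot":[0,0,0],"hand":0},{"dp":[-46,28,0],"rot":[0,0,0],"hand":0},{"dp":[-46,28,0],"rot":[0,0,0],"hand":0},{"dp":[-46,28,0],"rot":[0,0,0],"hand":0},{"dp":[-46,28,0],"rot":[0,0,0],"hand":0},{"dp":[-30,20,0],"rot":[0,0,0],"hand":0}]}}

```text
t: 7.15
position: [0.6583, -0.1028, 0.131]
orientation: [-0.0, 0.646, 0.763, -0.001]
wrist_force: [0.2, 1.0, -0.8]
finger_gap: 0.241
```

```bash
python3 look.py wrist 6; python3 plan.py .6795 -.1308 .07
```

```text
t 7.2 pos [ 0.6603 -0.1062  0.1309] gap 0.242 F [-2.4 -1.9  0.5] rotvec [-0.     0.003  0.004] rows 2
[-13.6   7.5  30.5]
[-13.6   7.5  30.5]
rot/row [-0.     0.002  0.002]
```

View pics/wrist6.png

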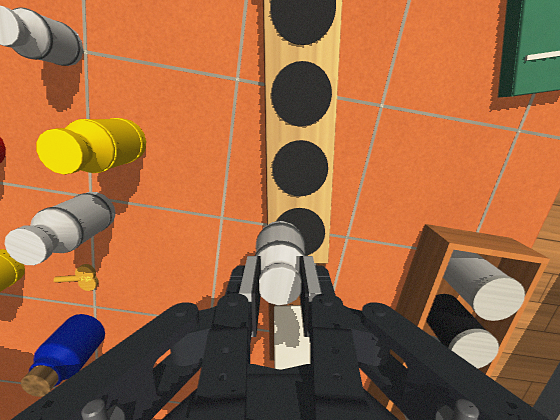

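```bash
python3 - <<'E'
from look import *
c=dict(np.load("wrist6.npz")); lid(c,262,298,262,306)
print(proj(c,[.6603,-.1062,.1309]))
# pads
P=cloud(c);hsv=cv2.cvtColor(c["image"],cv2.COLOR_RGB2HSV)
m=((hsv[...,2]<90)&(P[...,2]>.026)&(P[...,2]<.038)).astype(np.uint8)
n,lab,st,ce=cv2.connectedComponentsWithStats(m)
for i in range(1,n):
    if st[i,4]>300:
        q=P[lab==i];print(st[i],((q.max(0)+q.min(0))/2).round(4),q.mean(0).round(4),(q.max(0)-q.min(0)).round(4))
c=dict(np.load("wrist5.npz")); lid(c,258,302,264,310)
cv2.imwrite("pics/w56.png",np.hstack([cv2.resize(cv2.imread(f"pics/wrist{i}.png")[200:330,210:350],(400,371)) for i in(5,6)]))
E
```

```text
n 1328 zt 0.1759 mid [ 0.658  -0.1037  0.1739] mean [ 0.6577 -0.1026  0.1747] size [0.0198 0.0227 0.0059]
(np.float64(282.6670976001354), np.float64(251.86295935564954))
[ 270    0   66   45 2403] [0.6487 0.0488 0.0308] [0.6502 0.0493 0.031 ] [0.0517 0.035  0.0064]
[ 271   61   61   65 3062] [ 0.6597 -0.0055  0.0309] [ 0.6597 -0.0049  0.0311] [0.051  0.0516 0.0053]
[ 272  140   56   57 2436] [ 0.6706 -0.0688  0.0309] [ 0.6704 -0.068   0.031 ] [0.0517 0.0519 0.0047]
[ 277  208   48   48 1141] [ 0.6825 -0.1301  0.0307] [ 0.6877 -0.1243  0.0311] [0.0489 0.0491 0.0051]
[406 234  37  88 614] [ 0.8195 -0.1622  0.032 ] [ 0.8195 -0.1595  0.032 ] [0.0023 0.1031 0.012 ]
[430 304  40  31 355] [ 0.8627 -0.2049  0.032 ] [ 0.856  -0.1985  0.0322] [0.0318 0.0348 0.012 ]
n 1562 zt 0.0794 mid [0.4352 0.1558 0.0774] mean [0.435  0.1567 0.0782] size [0.0219 0.0237 0.006 ]
```

View pics/w56.png

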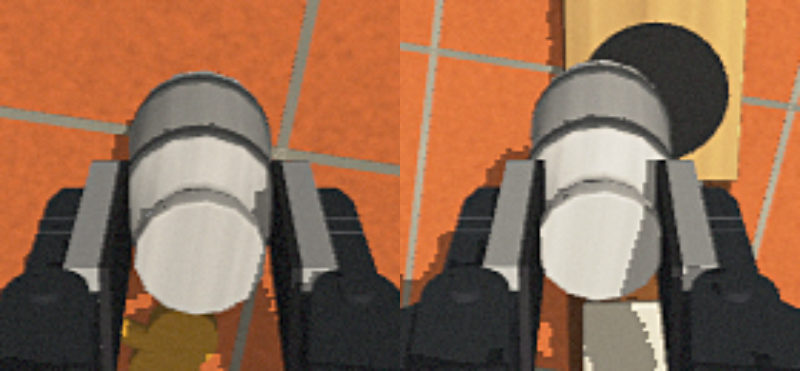

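Request:
{"api": "jog_arm", "payload": {"motion": [{"dp":[-14,8,15],"rot":[0,0,0],"hand":0},{"dp":[-11,8,25],"rot":[0,0,0],"hand":0},{"dp":[0,0,20],"rot":[0,0,0],"hand":0},{"dp":[0,0,0],"rot":[0,0,0],"hand":0}]}}

```text
t: 7.7
position: [0.6797, -0.1297, 0.0671]
orientation: [-0.0, 0.647, 0.762, -0.002]
wrist_force: [0.5, -0.3, -0.1]
finger_gap: 0.242
```

```bash
python3 plan.py .680 -.1315 .039;python3 look.py wrist 7 262 298 250 306;  python3 look.py scene 7
```

```text
t 7.7 pos [ 0.6797 -0.1297  0.0671] gap 0.242 F [ 0.5 -0.3 -0.1] rotvec [-0.003  0.002  0.002] rows 1
[-1.7  0.1 28.1]
rot/row [-0.003  0.002  0.002]
n 1325 zt 0.1119 mid [ 0.6793 -0.1304  0.1101] mean [ 0.6791 -0.1294  0.1106] size [0.0195 0.0227 0.006 ]
```

View pics/wrist7.png

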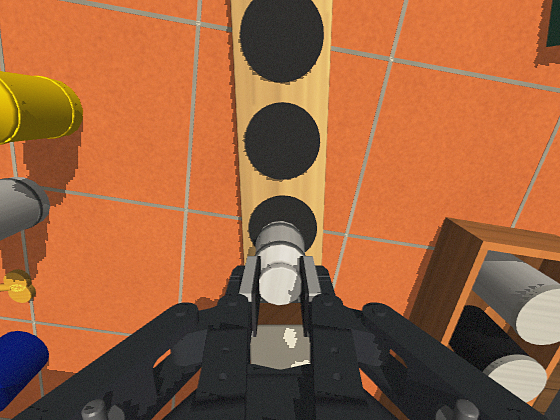

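View pics/scene7.png

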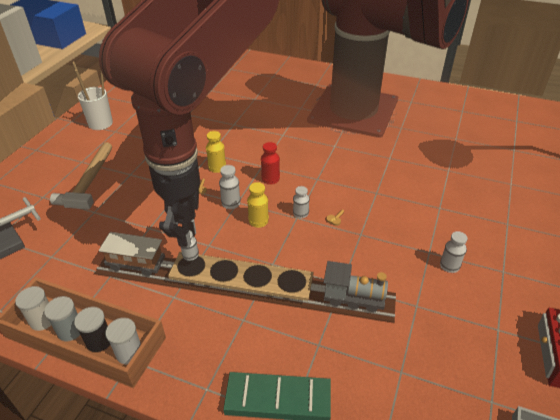

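Request:
{"api": "jog_arm", "payload": {"motion": [{"dp":[-1,0.5,14],"rot":[0,0,0],"hand":0},{"dp":[0,0,9],"rot":[0,0,0],"hand":0},{"dp":[0,0,2],"rot":[0,0,0],"hand":0},{"dp":[0,0,0],"rot":[0,0,0],"hand":0}]}}

```text
t: 8.3
position: [0.6836, -0.1305, 0.0461]
orientation: [0.004, 0.647, 0.763, -0.0]
wrist_force: [-0.5, -0.3, -0.2]
finger_gap: 0.243
```

```bash
python3 plan.py .680 -.1315 .039;python3 look.py wrist 8 262 298 250 306
```

```text
t 8.3 pos [ 0.6836 -0.1305  0.0461] gap 0.243 F [-0.5 -0.3 -0.2] rotvec [0.004 0.005 0.004] rows 1
[-0.3 -3.7  7.1]
rot/row [0.004 0.005 0.004]
n 1329 zt 0.0908 mid [ 0.6829 -0.1309  0.0887] mean [ 0.6826 -0.1301  0.0897] size [0.0196 0.023  0.0057]
```

Request:
{"api": "jog_arm", "payload": {"motion": [{"dp":[0,-3,2],"rot":[0.004,0.005,0],"hand":0},{"dp":[0,0,2],"rot":[0,0,0],"hand":0},{"dp":[0,0,1],"rot":[0,0,0],"hand":0},{"dp":[0,0,0],"rot":[0,0,0],"hand":0}]}}

```text
t: 8.85
position: [0.681, -0.1314, 0.0417]
orientation: [0.001, 0.647, 0.763, 0.0]
wrist_force: [-0.3, -0.1, 0.0]
finger_gap: 0.24
```

```bash
python3 plan.py .680 -.1315 .039;python3 look.py wrist 8 262 298 250 306
```

```text
t 8.85 pos [ 0.681  -0.1314  0.0417] gap 0.24 F [-0.3 -0.1  0. ] rotvec [0.001 0.001 0.003] rows 1
[ 0.  -1.   2.7]
rot/row [0.001 0.001 0.003]
n 1329 zt 0.0866 mid [ 0.6805 -0.1321  0.0846] mean [ 0.6802 -0.1311  0.0853] size [0.0197 0.0233 0.0058]
```

Request:
{"api": "jog_arm", "payload": {"motion": [{"dp":[0,-0.5,1.5],"rot":[0,0,0],"hand":0},{"dp":[0,0,1],"rot":[0,0,0],"hand":0},{"dp":[0,0,0],"rot":[0,0,0],"hand":0}]}}

```text
t: 9.28
position: [0.6807, -0.1314, 0.0396]
orientation: [0.001, 0.647, 0.763, 0.0]
wrist_force: [-0.2, 0.9, 1.3]
finger_gap: 0.242
```

```bash
python3 plan.py .680 -.1315 .039;python3 look.py wrist 8 262 298 250 306
```

```text
t 9.28 pos [ 0.6807 -0.1314  0.0396] gap 0.242 F [-0.2  0.9  1.3] rotvec [0.002 0.001 0.004] rows 1
[ 0.  -0.7  0.6]
rot/row [0.002 0.001 0.004]
n 1330 zt 0.0844 mid [ 0.6801 -0.132   0.0824] mean [ 0.6799 -0.1312  0.0832] size [0.0195 0.0229 0.0058]
```

Request:
{"api": "jog_arm", "payload": {"motion": [{"dp":[0,0,0.7],"rot":[0,0,0],"hand":0},{"dp":[0,0,0],"rot":[0,0,0],"hand":0.3},{"dp":[0,0,0],"rot":[0,0,0],"hand":0.6},{"dp":[0,0,0],"rot":[0,0,0],"hand":1},{"dp":[0,0,0],"rot":[0,0,0],"hand":1},{"dp":[0,0,-30],"rot":[0,0,0],"hand":1},{"dp":[0,0,-50],"rot":[0,0,0],"hand":1},{"dp":[40,0,-40],"rot":[0,0,0],"hand":1}]}}

```text
t: 10.32
position: [0.6707, -0.093, 0.1557]
orientation: [-0.003, 0.648, 0.761, -0.002]
wrist_force: [-0.3, 0.3, 0.2]
finger_gap: 1.0
```

```bash
python3 look.py scene 9;python3 look.py wrist 9;  python3 plan.py .441 .003 .17
```

```text
t 10.43 pos [ 0.6734 -0.0884  0.1605] gap 0.997 F [ 1.2 -0.  -0.4] rotvec [ 0.001 -0.002  0.006] rows 5
[ 25.7 -42.8  -1.9]
[ 25.7 -42.8  -1.9]
[ 25.6 -42.9  -1.9]
[ 25.6 -42.9  -1.9]
[ 25.5 -42.9  -1.9]
rot/row [ 0.    -0.     0.001]
```

View pics/wrist9.png

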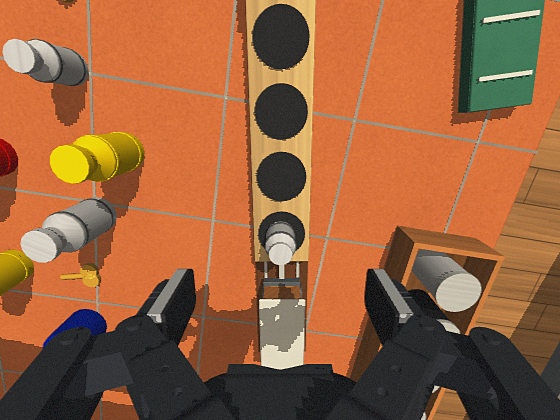

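Churn 4 stands on the pad next to the van, at (280,240) in the wrist view. Now churn 3.

```bash
python3 - <<'E'
from look import *
c=dict(np.load("wrist9.npz")); lid(c,262,298,225,268)
P=cloud(c);hsv=cv2.cvtColor(c["image"],cv2.COLOR_RGB2HSV)
m=((hsv[...,2]<90)&(P[...,2]>.026)&(P[...,2]<.038)).astype(np.uint8)
n,lab,st,ce=cv2.connectedComponentsWithStats(m)
for i in range(1,n):
    if st[i,4]>300:
        q=P[lab==i];print(st[i],((q.max(0)+q.min(0))/2).round(4),q.mean(0).round(4),(q.max(0)-q.min(0)).round(4))
E
```

```text
n 429 zt 0.084 mid [ 0.68   -0.1305  0.082 ] mean [ 0.6798 -0.13    0.0829] size [0.0219 0.0216 0.0058]
[ 252    4   57   66 2906] [0.6487 0.0574 0.031 ] [0.6488 0.0579 0.031 ] [0.0517 0.0521 0.007 ]
[ 254   83   54   57 2323] [ 0.6598 -0.0057  0.0309] [ 0.6597 -0.0051  0.0311] [0.0509 0.0517 0.0051]
[ 256  152   50   49 1905] [ 0.6705 -0.0683  0.0312] [ 0.6706 -0.068   0.0311] [0.0517 0.0517 0.0047]
[258 212  47  39 737] [ 0.6817 -0.1285  0.0331] [ 0.6814 -0.1227  0.0311] [0.0507 0.0459 0.009 ]
```

Request:
{"api": "jog_arm", "payload": {"motion": [{"dp":[26,-43,0],"rot":[0,0,0],"hand":1},{"dp":[26,-43,0],"rot":[0,0,0],"hand":1},{"dp":[26,-43,0],"rot":[0,0,0],"hand":1},{"dp":[26,-43,0],"rot":[0,0,0],"hand":1},{"dp":[15,-30,0],"rot":[0,0,0],"hand":1},{"dp":[0,0,0],"rot":[0,0,0],"hand":1}]}}

```text
t: 11.18
position: [0.4467, -0.0028, 0.1552]
orientation: [-0.002, 0.645, 0.764, -0.001]
wrist_force: [-0.2, 0.1, -0.6]
finger_gap: 0.999
```

```bash
python3 look.py wrist 10;  python3 plan.py .441 .003 .17
```

```text
t 11.22 pos [ 0.4479 -0.0032  0.1555] gap 0.997 F [-1.  -1.   0.5] rotvec [-0.003 -0.002  0.007] rows 1
[  7.3  -5.8 -14.5]
rot/row [-0.003 -0.002  0.007]
```

View pics/wrist10.png

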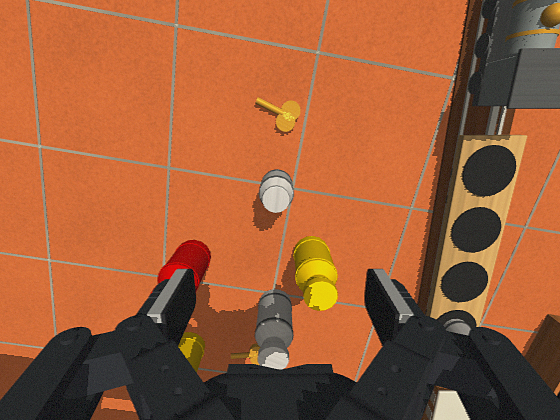

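```bash
python3 -c "
from look import *
lid(dict(np.load('wrist10.npz')),255,300,165,220)"
```

```text
n 590 zt 0.0659 mid [0.4409 0.002  0.064 ] mean [0.4409 0.0025 0.0649] size [0.0252 0.0253 0.0059]
```

Request:
{"api": "jog_arm", "payload": {"motion": [{"dp":[6,-6,30],"rot":[-0.003,-0.002,0.007],"hand":1},{"dp":[0,0,40],"rot":[0,0,0],"hand":1},{"dp":[0,0,30],"rot":[0,0,0],"hand":1},{"dp":[0,0,10],"rot":[0,0,0],"hand":1},{"dp":[0,0,0],"rot":[0,0,0],"hand":1}]}}

```text
t: 11.85
position: [0.4479, -0.001, 0.0443]
orientation: [0.003, 0.649, 0.761, 0.002]
wrist_force: [0.5, -0.4, 0.5]
finger_gap: 1.003
```

```bash
python3 look.py wrist 11;  python3 plan.py .441 .003 .006
```

```text
t 11.9 pos [ 0.4483 -0.0011  0.0449] gap 0.998 F [-1.2 -0.1  0.2] rotvec [ 0.008  0.003 -0.002] rows 1
[ 5.3 -6.9 38.8]
rot/row [ 0.008  0.003 -0.002]
```

View pics/wrist11.png

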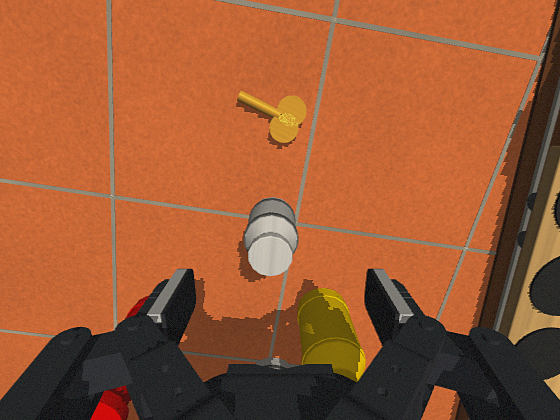

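Request:
{"api": "jog_arm", "payload": {"motion": [{"dp":[4,-7,20],"rot":[0.008,0.003,0],"hand":1},{"dp":[0,-2,12],"rot":[0,0,0],"hand":1},{"dp":[0,-1,5],"rot":[0,0,0],"hand":1},{"dp":[0,0,2],"rot":[0,0,0],"hand":1},{"dp":[0,0,0],"rot":[0,0,0],"hand":1}]}}

```text
t: 12.52
position: [0.4396, 0.001, 0.0054]
orientation: [0.002, 0.649, 0.761, 0.001]
wrist_force: [0.1, 0.4, -0.2]
finger_gap: 1.0
```

```bash
python3 plan.py .441 .0025 .005
```

```text
t 12.53 pos [0.4396 0.001  0.0054] gap 1.0 F [ 0.1  0.4 -0.2] rotvec [ 0.003  0.001 -0.002] rows 1
[1.3 1.6 0.4]
rot/row [ 0.003  0.001 -0.002]
```

Request:
{"api": "jog_arm", "payload": {"motion": [{"dp":[1.3,1.6,0.4],"rot":[0,0,0],"hand":0.6},{"dp":[0,0,0],"rot":[0,0,0],"hand":0.2},{"dp":[0,0,0],"rot":[0,0,0],"hand":0},{"dp":[0,0,0],"rot":[0,0,0],"hand":0},{"dp":[0,0,0],"rot":[0,0,0],"hand":0},{"dp":[0,0,-5],"rot":[0,0,0],"hand":0},{"dp":[0,0,-15],"rot":[0,0,0],"hand":0},{"dp":[0,0,-15],"rot":[0,0,0],"hand":0}], "newtons": 45}}

```text
t: 13.52
position: [0.4407, 0.0027, 0.0422]
orientation: [0.001, 0.649, 0.761, 0.001]
wrist_force: [-0.4, 0.2, -0.7]
finger_gap: 0.363
```

```bash
python3 plan.py .6705 -.068 .15; python3 look.py wrist 12
```

```text
t 13.53 pos [0.4407 0.0027 0.0422] gap 0.363 F [-0.4  0.2 -0.7] rotvec [ 0.003  0.001 -0.002] rows 5
[-21.3  43.2 -21.4]
[-21.3  43.2 -21.5]
[-21.3  43.2 -21.5]
[-21.3  43.1 -21.5]
[-21.3  43.1 -21.5]
rot/row [ 0.001  0.    -0.   ]
```

View pics/wrist12.png

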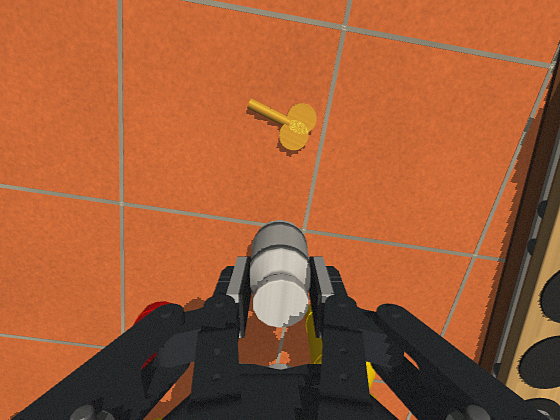

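Request:
{"api": "jog_arm", "payload": {"motion": [{"dp":[0,0,-40],"rot":[0,0,0],"hand":0},{"dp":[0,10,-45],"rot":[0,0,0],"hand":0},{"dp":[-10,45,-15],"rot":[0,0,0],"hand":0},{"dp":[-25,45,0],"rot":[0,0,0],"hand":0},{"dp":[-25,45,0],"rot":[0,0,0],"hand":0},{"dp":[-25,40,0],"rot":[0,0,0],"hand":0},{"dp":[-15,20,0],"rot":[0,0,0],"hand":0},{"dp":[0,0,0],"rot":[0,0,0],"hand":0}]}}

```text
t: 14.58
position: [0.6692, -0.0656, 0.1581]
orientation: [0.008, 0.648, 0.761, 0.005]
wrist_force: [-0.3, 0.2, -0.5]
finger_gap: 0.364
```

```bash
python3 plan.py .6705 -.068 .08; python3 look.py wrist 13 255 305 250 330
```

```text
t 14.57 pos [ 0.6692 -0.0656  0.1581] gap 0.364 F [-0.3  0.2 -0.5] rotvec [ 0.018  0.006 -0.001] rows 2
[-1.1 -0.2 39.1]
[-1.2  0.1 39.1]
rot/row [ 0.009  0.003 -0.   ]
n 2209 zt 0.2178 mid [ 0.6675 -0.0657  0.2158] mean [ 0.6673 -0.0645  0.2166] size [0.0238 0.0259 0.0059]
```

View pics/wrist13.png

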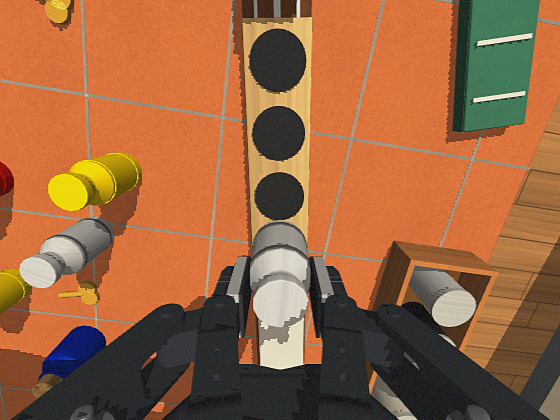

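Request:
{"api": "jog_arm", "payload": {"motion": [{"dp":[-2,0,25],"rot":[0.018,0.006,0],"hand":0},{"dp":[0,-2,25],"rot":[0,0,0],"hand":0},{"dp":[0,-2,20],"rot":[0,0,0],"hand":0},{"dp":[0,-1,15],"rot":[0,0,0],"hand":0},{"dp":[0,0,5],"rot":[0,0,0],"hand":0},{"dp":[0,0,0],"rot":[0,0,0],"hand":0}]}}

```text
t: 15.38
position: [0.661, -0.065, 0.0682]
orientation: [-0.0, 0.647, 0.762, 0.0]
wrist_force: [0.4, 0.3, -0.2]
finger_gap: 0.365
```

```bash
python3 plan.py .6705 -.068 .039; python3 look.py wrist 14 255 305 250 330
```

```text
t 15.38 pos [ 0.661  -0.065   0.0682] gap 0.365 F [ 0.4  0.3 -0.2] rotvec [ 0.    -0.001  0.002] rows 1
[-4.5  8.8 29.2]
rot/row [ 0.    -0.001  0.002]
n 2201 zt 0.1278 mid [ 0.6605 -0.0655  0.1258] mean [ 0.6603 -0.0642  0.1267] size [0.0238 0.0265 0.0059]
```

Request:
{"api": "jog_arm", "payload": {"motion": [{"dp":[-3,9,4],"rot":[0,0,0],"hand":0},{"dp":[0,0,10],"rot":[0,0,0],"hand":0},{"dp":[0,0,8],"rot":[0,0,0],"hand":0},{"dp":[0,0,0],"rot":[0,0,0],"hand":0}]}}

```text
t: 15.92
position: [0.6728, -0.067, 0.0466]
orientation: [0.001, 0.647, 0.762, 0.001]
wrist_force: [-0.2, 0.7, -0.6]
finger_gap: 0.363
```

```bash
python3 plan.py .6705 -.068 .039; python3 look.py wrist 15 255 305 250 330
```

```text
t 15.93 pos [ 0.6728 -0.067   0.0466] gap 0.363 F [-0.2  0.7 -0.6] rotvec [0.003 0.001 0.002] rows 1
[-0.6 -2.5  7.6]
rot/row [0.003 0.001 0.002]
n 2201 zt 0.1062 mid [ 0.6722 -0.0674  0.1041] mean [ 0.672  -0.0662  0.1051] size [0.0238 0.0261 0.0057]
```

Request:
{"api": "jog_arm", "payload": {"motion": [{"dp":[-0.5,-2,4],"rot":[0.003,0,0],"hand":0},{"dp":[0,0,2.5],"rot":[0,0,0],"hand":0},{"dp":[0,0,1],"rot":[0,0,0],"hand":0},{"dp":[0,0,0],"rot":[0,0,0],"hand":0}]}}

```text
t: 16.48
position: [0.6713, -0.068, 0.0395]
orientation: [0.001, 0.648, 0.762, 0.0]
wrist_force: [-0.3, -0.4, 0.7]
finger_gap: 0.368
```

```bash
python3 plan.py .6705 -.068 .039; python3 look.py wrist 15 255 305 250 330
```

```text
t 16.48 pos [ 0.6713 -0.068   0.0395] gap 0.368 F [-0.3 -0.4  0.7] rotvec [0.001 0.001 0.002] rows 1
[ 0.1 -0.7  0.5]
rot/row [0.001 0.001 0.002]
n 2211 zt 0.0992 mid [ 0.6706 -0.0684  0.0972] mean [ 0.6705 -0.067   0.098 ] size [0.0237 0.0263 0.0059]
```

Request:
{"api": "jog_arm", "payload": {"motion": [{"dp":[0,0,1],"rot":[0,0,0],"hand":0},{"dp":[0,0,0.3],"rot":[0,0,0],"hand":0},{"dp":[0,0,0],"rot":[0,0,0],"hand":0.5},{"dp":[0,0,0],"rot":[0,0,0],"hand":1},{"dp":[0,0,0],"rot":[0,0,0],"hand":1},{"dp":[0,0,0],"rot":[0,0,0],"hand":1},{"dp":[0,0,-30],"rot":[0,0,0],"hand":1},{"dp":[0,0,-50],"rot":[0,0,0],"hand":1}]}}

```text
t: 17.52
position: [0.6676, -0.0672, 0.1146]
orientation: [-0.003, 0.648, 0.762, -0.002]
wrist_force: [0.3, 0.3, -0.4]
finger_gap: 0.999
```

Request:
{"api": "jog_arm", "payload": {"motion": [{"dp":[0,0,-50],"rot":[0,0,0],"hand":1},{"dp":[10,0,-10],"rot":[0,0,0],"hand":1},{"dp":[0,0,0],"rot":[0,0,0],"hand":1}]}}

```text
t: 17.9
position: [0.6688, -0.0575, 0.1812]
orientation: [0.0, 0.648, 0.762, -0.0]
wrist_force: [0.2, 0.3, -0.3]
finger_gap: 1.001
```

```bash
python3 plan.py .478 .322 .18; python3 look.py wrist 16
```

```text
t 17.9 pos [ 0.6688 -0.0575  0.1812] gap 1.001 F [ 0.2  0.3 -0.3] rotvec [-0.     0.     0.001] rows 8
[ 50.7 -15.9   0.1]
[ 50.7 -15.9   0.1]
[ 50.7 -15.9   0.1]
[ 50.7 -15.9   0.1]
[ 50.7 -15.9   0.1]
[ 50.7 -15.9   0.1]
[ 50.6 -15.9   0.1]
[ 50.6 -15.9   0.1]
rot/row [-0.  0.  0.]
```

View pics/wrist16.png

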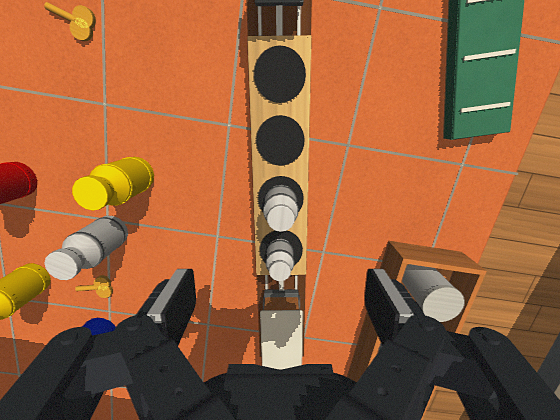

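Churn 3 is upright on pad 3 at (281,200), and churn 4 is still in place at (280,255). Now churn 2.

Request:
{"api": "jog_arm", "payload": {"motion": [{"dp":[50,-16,0],"rot":[0,0,0],"hand":1},{"dp":[50,-16,0],"rot":[0,0,0],"hand":1},{"dp":[50,-16,0],"rot":[0,0,0],"hand":1},{"dp":[50,-16,0],"rot":[0,0,0],"hand":1},{"dp":[50,-16,0],"rot":[0,0,0],"hand":1},{"dp":[50,-16,0],"rot":[0,0,0],"hand":1},{"dp":[50,-16,0],"rot":[0,0,0],"hand":1},{"dp":[25,-10,0],"rot":[0,0,0],"hand":1}]}}

```text
t: 18.95
position: [0.4752, 0.2976, 0.163]
orientation: [-0.008, 0.65, 0.76, -0.011]
wrist_force: [0.3, 0.2, 0.6]
finger_gap: 1.002
```

```bash
python3 plan.py .478 .322 .10; python3 look.py wrist 17
```

```text
t 18.95 pos [0.4752 0.2976 0.163 ] gap 1.002 F [0.3 0.2 0.6] rotvec [-0.027  0.001 -0.005] rows 2
[11.9  4.1 31.4]
[11.9  3.7 31.4]
rot/row [-0.013  0.001 -0.002]
```

View pics/wrist17.png

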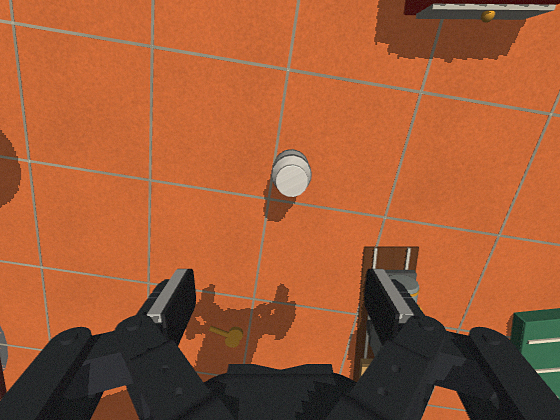

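```bash
python3 -c "
from look import *
lid(dict(np.load('wrist17.npz')),262,320,140,205)"
```

```text
n 820 zt 0.0799 mid [0.4789 0.3224 0.078 ] mean [0.4788 0.3228 0.079 ] size [0.0282 0.0283 0.0061]
```

Request:
{"api": "jog_arm", "payload": {"motion": [{"dp":[24,4,10],"rot":[-0.027,0,-0.005],"hand":1},{"dp":[0,0,30],"rot":[0,0,0],"hand":1},{"dp":[0,-1,30],"rot":[0,0,0],"hand":1},{"dp":[0,-1,30],"rot":[0,0,0],"hand":1},{"dp":[0,-1,15],"rot":[0,0,0],"hand":1},{"dp":[0,0,0],"rot":[0,0,0],"hand":1}]}}

```text
t: 19.75
position: [0.4646, 0.3202, 0.0347]
orientation: [-0.002, 0.647, 0.763, -0.007]
wrist_force: [0.1, 0.0, 1.3]
finger_gap: 0.998
```

```bash
python3 plan.py .4785 .322 .012; python3 look.py wrist 18
```

```text
t 19.75 pos [0.4646 0.3202 0.0347] gap 0.998 F [0.1 0.  1.3] rotvec [-0.014  0.006  0.004] rows 1
[-0.4 14.4 22.5]
rot/row [-0.014  0.006  0.004]
```

View pics/wrist18.png

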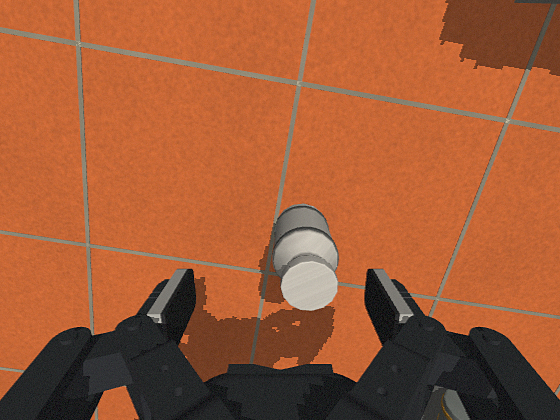

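Request:
{"api": "jog_arm", "payload": {"motion": [{"dp":[1,14,3],"rot":[-0.014,0.006,0],"hand":1},{"dp":[0,0,10],"rot":[0,0,0],"hand":1},{"dp":[0,0,7],"rot":[0,0,0],"hand":1},{"dp":[0,0,2],"rot":[0,0,0],"hand":1},{"dp":[0,0,0],"rot":[0,0,0],"hand":1}]}}

```text
t: 20.42
position: [0.4828, 0.3251, 0.0152]
orientation: [0.002, 0.647, 0.763, 0.004]
wrist_force: [0.2, -0.6, -0.5]
finger_gap: 0.997
```

```bash
python3 plan.py .4787 .3223 .012
```

```text
t 20.43 pos [0.4828 0.3251 0.0152] gap 0.997 F [ 0.2 -0.6 -0.5] rotvec [ 0.009 -0.003  0.004] rows 1
[-2.1 -4.5  3.2]
rot/row [ 0.009 -0.003  0.004]
```

Request:
{"api": "jog_arm", "payload": {"motion": [{"dp":[-2,-4,2],"rot":[0.009,-0.003,0.004],"hand":1},{"dp":[0,0,1],"rot":[0,0,0],"hand":1},{"dp":[0,0,0],"rot":[0,0,0],"hand":1}]}}

```text
t: 20.8
position: [0.479, 0.3225, 0.0124]
orientation: [-0.0, 0.648, 0.761, -0.0]
wrist_force: [0.4, 0.2, -0.4]
finger_gap: 1.001
```

```bash
python3 plan.py .4787 .3223 .012
```

```text
t 20.8 pos [0.479  0.3225 0.0124] gap 1.001 F [ 0.4  0.2 -0.4] rotvec [-0.001  0.    -0.   ] rows 1
[-0.1 -0.3  0.4]
rot/row [-0.001  0.    -0.   ]
```

Request:
{"api": "jog_arm", "payload": {"motion": [{"dp":[0,0,0],"rot":[0,0,0],"hand":0.6},{"dp":[0,0,0],"rot":[0,0,0],"hand":0.2},{"dp":[0,0,0],"rot":[0,0,0],"hand":0},{"dp":[0,0,0],"rot":[0,0,0],"hand":0},{"dp":[0,0,0],"rot":[0,0,0],"hand":0},{"dp":[0,0,-5],"rot":[0,0,0],"hand":0},{"dp":[0,0,-15],"rot":[0,0,0],"hand":0},{"dp":[0,0,-15],"rot":[0,0,0],"hand":0}], "newtons": 45}}

```text
t: 21.8
position: [0.4782, 0.3221, 0.0486]
orientation: [-0.001, 0.648, 0.761, -0.001]
wrist_force: [0.8, -0.3, -1.5]
finger_gap: 0.412
```

Request:
{"api": "jog_arm", "payload": {"motion": [{"dp":[0,0,-40],"rot":[0,0,0],"hand":0},{"dp":[0,0,-45],"rot":[0,0,0],"hand":0},{"dp":[-20,10,-25],"rot":[0,0,0],"hand":0},{"dp":[0,0,0],"rot":[0,0,0],"hand":0}]}}

```text
t: 22.3
position: [0.4931, 0.3047, 0.1683]
orientation: [0.001, 0.648, 0.762, 0.002]
wrist_force: [-0.1, 0.3, -0.9]
finger_gap: 0.414
```

```bash
python3 plan.py .6597 -.0052 .17; python3 look.py wrist 19
```

```text
t 22.3 pos [0.4931 0.3047 0.1683] gap 0.414 F [-0.1  0.3 -0.9] rotvec [ 0.004 -0.001  0.   ] rows 7
[-47.5  16.4  -0.2]
[-47.5  16.4  -0.2]
[-47.5  16.4  -0.2]
[-47.5  16.4  -0.2]
[-47.5  16.4  -0.2]
[-47.5  16.4  -0.2]
[-47.5  16.4  -0.2]
rot/row [ 0.001 -0.     0.   ]
```

View pics/wrist19.png

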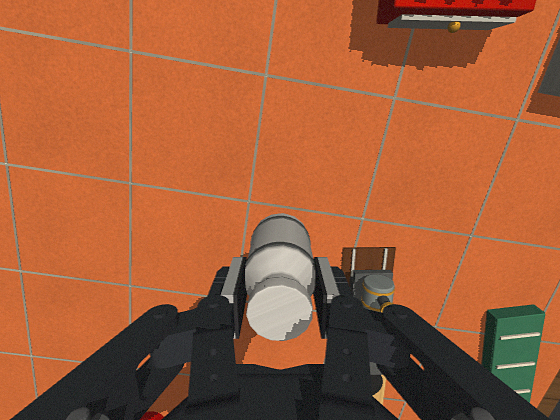

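Request:
{"api": "jog_arm", "payload": {"motion": [{"dp":[-47,16,0],"rot":[0,0,0],"hand":0},{"dp":[-47,16,0],"rot":[0,0,0],"hand":0},{"dp":[-47,16,0],"rot":[0,0,0],"hand":0},{"dp":[-47,16,0],"rot":[0,0,0],"hand":0},{"dp":[-47,16,0],"rot":[0,0,0],"hand":0},{"dp":[-47,16,0],"rot":[0,0,0],"hand":0},{"dp":[-25,10,0],"rot":[0,0,0],"hand":0},{"dp":[0,0,0],"rot":[0,0,0],"hand":0}]}}

```text
t: 23.35
position: [0.6412, 0.0175, 0.1534]
orientation: [-0.008, 0.646, 0.763, -0.004]
wrist_force: [-0.0, 0.1, -1.4]
finger_gap: 0.418
```

```bash
python3 plan.py .6597 -.0052 .08
```

```text
t 23.35 pos [0.6412 0.0175 0.1534] gap 0.418 F [-0.   0.1 -1.4] rotvec [-0.017 -0.008  0.006] rows 2
[-13.    7.8  36.5]
[-12.9   7.6  36.6]
rot/row [-0.008 -0.004  0.003]
```

Request:
{"api": "jog_arm", "payload": {"motion": [{"dp":[-20,12,0],"rot":[-0.017,-0.008,0.006],"hand":0},{"dp":[-5,3,0],"rot":[0,0,0],"hand":0},{"dp":[0,0,20],"rot":[0,0,0],"hand":0},{"dp":[0,0,20],"rot":[0,0,0],"hand":0},{"dp":[0,0,20],"rot":[0,0,0],"hand":0},{"dp":[0,0,6],"rot":[0,0,0],"hand":0},{"dp":[0,0,0],"rot":[0,0,0],"hand":0}]}}

```text
t: 24.22
position: [0.6577, -0.0005, 0.079]
orientation: [-0.003, 0.646, 0.763, -0.001]
wrist_force: [0.0, -0.2, -0.2]
finger_gap: 0.418
```

```bash
python3 plan.py .6597 -.0052 .045; python3 look.py wrist 20 245 315 275 345
```

```text
t 24.23 pos [ 6.577e-01 -5.000e-04  7.900e-02] gap 0.418 F [ 0.  -0.2 -0.2] rotvec [-0.005 -0.003  0.005] rows 1
[-5.   1.4 34. ]
rot/row [-0.005 -0.003  0.005]
n 3175 zt 0.146 mid [ 0.6572 -0.0007  0.144 ] mean [6.569e-01 6.000e-04 1.448e-01] size [0.0282 0.0293 0.006 ]
```

View pics/wrist20.png

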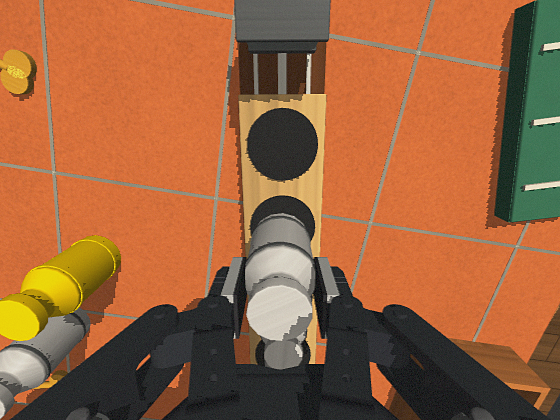

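Request:
{"api": "jog_arm", "payload": {"motion": [{"dp":[-4.5,2,6],"rot":[-0.005,-0.003,0.005],"hand":0},{"dp":[0,0,10],"rot":[0,0,0],"hand":0},{"dp":[0,0,8],"rot":[0,0,0],"hand":0},{"dp":[0,0,2],"rot":[0,0,0],"hand":0},{"dp":[0,0,0],"rot":[0,0,0],"hand":0}]}}

```text
t: 24.9
position: [0.6621, -0.0053, 0.0533]
orientation: [0.002, 0.649, 0.761, 0.001]
wrist_force: [0.5, -0.3, 0.0]
finger_gap: 0.414
```

```bash
python3 plan.py .6597 -.0052 .045; python3 look.py wrist 21 245 315 275 345
```

```text
t 24.9 pos [ 0.6621 -0.0053  0.0533] gap 0.414 F [ 0.5 -0.3  0. ] rotvec [ 0.004  0.001 -0.001] rows 1
[ 0.5 -2.4  8.3]
rot/row [ 0.004  0.001 -0.001]
n 3177 zt 0.1203 mid [ 0.6609 -0.0053  0.1183] mean [ 0.6608 -0.0041  0.1191] size [0.0281 0.0294 0.006 ]
```

Request:
{"api": "jog_arm", "payload": {"motion": [{"dp":[0,-2,4],"rot":[0.004,0.001,0],"hand":0},{"dp":[0,0,2.5],"rot":[0,0,0],"hand":0},{"dp":[0,0,1],"rot":[0,0,0],"hand":0},{"dp":[0,0,0],"rot":[0,0,0],"hand":0}]}}

```text
t: 25.45
position: [0.6605, -0.0056, 0.046]
orientation: [0.001, 0.648, 0.761, 0.0]
wrist_force: [-1.0, -0.1, -1.2]
finger_gap: 0.414
```

```bash
python3 plan.py .6597 -.0052 .045; python3 look.py wrist 21 245 315 275 345
```

```text
t 25.45 pos [ 0.6605 -0.0056  0.046 ] gap 0.414 F [-1.  -0.1 -1.2] rotvec [ 0.001  0.001 -0.001] rows 1
[ 0.6 -0.7  1. ]
rot/row [ 0.001  0.001 -0.001]
n 3187 zt 0.113 mid [ 0.6596 -0.0055  0.111 ] mean [ 0.6594 -0.0044  0.1119] size [0.0282 0.0292 0.0058]
```

Request:
{"api": "jog_arm", "payload": {"motion": [{"dp":[0,0,1],"rot":[0,0,0],"hand":0},{"dp":[0,0,0.3],"rot":[0,0,0],"hand":0},{"dp":[0,0,0],"rot":[0,0,0],"hand":0.5},{"dp":[0,0,0],"rot":[0,0,0],"hand":1},{"dp":[0,0,0],"rot":[0,0,0],"hand":1},{"dp":[0,0,0],"rot":[0,0,0],"hand":1},{"dp":[0,0,-30],"rot":[0,0,0],"hand":1},{"dp":[0,0,-50],"rot":[0,0,0],"hand":1}]}}

```text
t: 26.5
position: [0.6569, -0.0052, 0.1212]
orientation: [-0.003, 0.648, 0.761, -0.002]
wrist_force: [0.3, -0.2, 0.6]
finger_gap: 1.004
```

Request:
{"api": "jog_arm", "payload": {"motion": [{"dp":[0,0,-50],"rot":[0,0,0],"hand":1},{"dp":[0,-10,-20],"rot":[0,0,0],"hand":1},{"dp":[0,0,0],"rot":[0,0,0],"hand":1}]}}

```text
t: 26.88
position: [0.649, -0.0072, 0.1974]
orientation: [-0.001, 0.648, 0.761, -0.001]
wrist_force: [-0.7, -1.1, -0.7]
finger_gap: 0.998
```

```bash
python3 plan.py .4655 -.153 .19; python3 look.py wrist 22
```

```text
t 26.88 pos [ 0.649  -0.0072  0.1974] gap 0.998 F [-0.7 -1.1 -0.7] rotvec [-0.002 -0.    -0.001] rows 5
[-23.  -40.9   1.5]
[-22.9 -40.9   1.5]
[-22.9 -40.9   1.5]
[-22.9 -40.9   1.5]
[-22.9 -40.9   1.5]
rot/row [-0. -0. -0.]
```

View pics/wrist22.png

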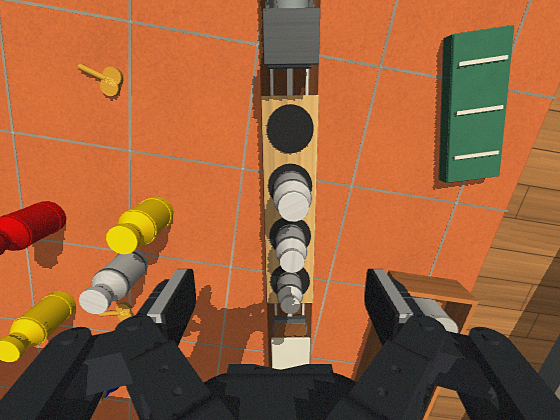

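Three churns stand on their pads, at (292,190), (291,240) and (290,285). Now churn 1.

Request:
{"api": "jog_arm", "payload": {"motion": [{"dp":[-23,-41,0],"rot":[0,0,0],"hand":1},{"dp":[-23,-41,0],"rot":[0,0,0],"hand":1},{"dp":[-23,-41,0],"rot":[0,0,0],"hand":1},{"dp":[-23,-41,0],"rot":[0,0,0],"hand":1},{"dp":[-15,-25,0],"rot":[0,0,0],"hand":1},{"dp":[0,0,0],"rot":[0,0,0],"hand":1}]}}

```text
t: 27.68
position: [0.4664, -0.1432, 0.1797]
orientation: [-0.013, 0.648, 0.761, -0.005]
wrist_force: [-0.9, -0.1, -1.3]
finger_gap: 0.996
```

```bash
python3 plan.py .4655 -.153 .12; python3 look.py wrist 23
```

```text
t 27.68 pos [ 0.4664 -0.1432  0.1797] gap 0.996 F [-0.9 -0.1 -1.3] rotvec [-0.025 -0.012 -0.   ] rows 2
[-5.1 -0.5 29.8]
[-4.9 -0.8 29.8]
rot/row [-0.012 -0.006 -0.   ]
```

View pics/wrist23.png

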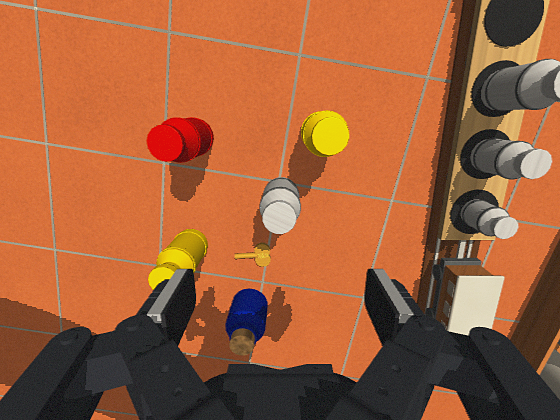

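```bash
python3 -c "
from look import *
lid(dict(np.load('wrist23.npz')),255,302,170,240)"
```

```text
n 880 zt 0.094 mid [ 0.4645 -0.1541  0.0923] mean [ 0.4645 -0.1534  0.093 ] size [0.0315 0.0315 0.006 ]
```

Request:
{"api": "jog_arm", "payload": {"motion": [{"dp":[-9,0,5],"rot":[-0.025,-0.012,0],"hand":1},{"dp":[0,0,20],"rot":[0,0,0],"hand":1},{"dp":[0,-1,30],"rot":[0,0,0],"hand":1},{"dp":[0,-1,20],"rot":[0,0,0],"hand":1},{"dp":[0,0,10],"rot":[0,0,0],"hand":1},{"dp":[0,0,0],"rot":[0,0,0],"hand":1}]}}

```text
t: 28.48
position: [0.4687, -0.1495, 0.0876]
orientation: [0.0, 0.646, 0.764, 0.002]
wrist_force: [-0.4, -0.9, 0.6]
finger_gap: 0.998
```

```bash
python3 plan.py .4655 -.153 .028; python3 look.py wrist 24 240 320 220 350
```

```text
t 28.48 pos [ 0.4687 -0.1495  0.0876] gap 0.998 F [-0.4 -0.9  0.6] rotvec [ 0.003 -0.001  0.006] rows 2
[-1.5 -1.9 29.8]
[-1.5 -1.9 29.8]
rot/row [ 0.001 -0.001  0.003]
n 1887 zt 0.0938 mid [ 0.4644 -0.1538  0.0918] mean [ 0.4644 -0.1529  0.0929] size [0.0314 0.0313 0.006 ]
```

View pics/wrist24.png

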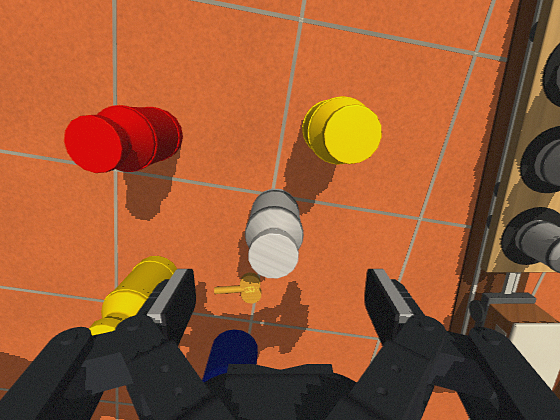

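Request:
{"api": "jog_arm", "payload": {"motion": [{"dp":[-3,-5,5],"rot":[0.003,0,0.006],"hand":1},{"dp":[0,0,15],"rot":[0,0,0],"hand":1},{"dp":[0,-1,15],"rot":[0,0,0],"hand":1},{"dp":[0,-1,15],"rot":[0,0,0],"hand":1},{"dp":[0,0,5],"rot":[0,0,0],"hand":1},{"dp":[0,0,0],"rot":[0,0,0],"hand":1}]}}

```text
t: 29.28
position: [0.4633, -0.1547, 0.0305]
orientation: [0.001, 0.648, 0.762, 0.001]
wrist_force: [-0.4, -0.2, -1.0]
finger_gap: 1.0
```

```bash
python3 plan.py .4645 -.1535 .028
```

```text
t 29.27 pos [ 0.4633 -0.1547  0.0305] gap 1.0 F [-0.4 -0.2 -1. ] rotvec [ 0.002  0.001 -0.   ] rows 1
[1.  1.3 2.5]
rot/row [ 0.002  0.001 -0.   ]
```

Request:
{"api": "jog_arm", "payload": {"motion": [{"dp":[1,1.3,2.5],"rot":[0,0,0],"hand":1},{"dp":[0,0,0],"rot":[0,0,0],"hand":0.6},{"dp":[0,0,0],"rot":[0,0,0],"hand":0},{"dp":[0,0,0],"rot":[0,0,0],"hand":0},{"dp":[0,0,0],"rot":[0,0,0],"hand":0},{"dp":[0,0,0],"rot":[0,0,0],"hand":0},{"dp":[0,0,-8],"rot":[0,0,0],"hand":0},{"dp":[0,0,-15],"rot":[0,0,0],"hand":0}], "newtons": 45}}

```text
t: 30.28
position: [0.4643, -0.1533, 0.0523]
orientation: [0.001, 0.648, 0.762, 0.001]
wrist_force: [-1.2, 0.7, -1.2]
finger_gap: 0.434
```

```bash
python3 plan.py .6487 .0577 .2; python3 look.py wrist 25 240 320 280 360
```

```text
t 30.27 pos [ 0.4643 -0.1533  0.0523] gap 0.434 F [-1.2  0.7 -1.2] rotvec [0.002 0.    0.   ] rows 6
[ 29.8  36.  -24.6]
[ 29.8  36.  -24.6]
[ 29.8  36.  -24.6]
[ 29.8  36.  -24.6]
[ 29.8  36.  -24.6]
[ 29.8  36.  -24.6]
rot/row [0. 0. 0.]
n 3568 zt 0.1168 mid [ 0.4635 -0.1536  0.115 ] mean [ 0.4634 -0.1526  0.1158] size [0.0315 0.0317 0.0062]
```

View pics/wrist25.png

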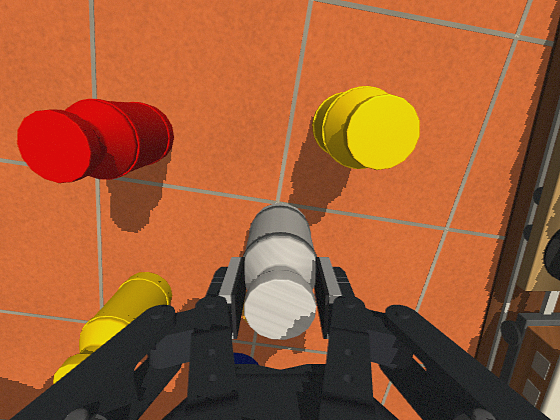

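The gap reads 0.434, a bit small for 42 mm, so the pads are probably partly over the shoulder. I'll set it down and regrasp slightly lower.

Request:
{"api": "jog_arm", "payload": {"motion": [{"dp":[0,0,12],"rot":[0,0,0],"hand":0},{"dp":[0,0,8],"rot":[0,0,0],"hand":0},{"dp":[0,0,2.5],"rot":[0,0,0],"hand":0},{"dp":[0,0,0],"rot":[0,0,0],"hand":0}]}}

```text
t: 30.82
position: [0.4661, -0.1542, 0.031]
orientation: [0.003, 0.648, 0.762, 0.001]
wrist_force: [0.8, 0.1, -0.3]
finger_gap: 0.432
```

```bash
python3 plan.py .4645 -.1535 .025; python3 look.py wrist 26 240 320 280 360
```

```text
t 30.82 pos [ 0.4661 -0.1542  0.031 ] gap 0.432 F [ 0.8  0.1 -0.3] rotvec [0.005 0.003 0.   ] rows 1
[ 1.  -1.5  6. ]
rot/row [0.005 0.003 0.   ]
n 3559 zt 0.0955 mid [ 0.4651 -0.1543  0.0934] mean [ 0.465  -0.1534  0.0945] size [0.0315 0.0314 0.0058]
```

Request:
{"api": "jog_arm", "payload": {"motion": [{"dp":[0,0,1.5],"rot":[0,0,0],"hand":0},{"dp":[0,0,0],"rot":[0,0,0],"hand":0.6},{"dp":[0,0,0],"rot":[0,0,0],"hand":0.8},{"dp":[0,0,2.5],"rot":[0.004,0.003,0],"hand":0.8},{"dp":[0,0,2],"rot":[0,0,0],"hand":0.8},{"dp":[0,0,0],"rot":[0,0,0],"hand":0.8}]}}

```text
t: 31.62
position: [0.4672, -0.1547, 0.0256]
orientation: [0.001, 0.648, 0.762, 0.001]
wrist_force: [-0.3, -0.0, 0.7]
finger_gap: 0.802
```

```bash
python3 plan.py .4645 -.1535 .025; python3 look.py wrist 27 240 320 280 360
```

```text
t 31.62 pos [ 0.4672 -0.1547  0.0256] gap 0.802 F [-0.3 -0.   0.7] rotvec [0.003 0.001 0.   ] rows 1
[ 1.6 -2.4  0.6]
rot/row [0.003 0.001 0.   ]
n 3911 zt 0.094 mid [ 0.4653 -0.1542  0.0921] mean [ 0.465  -0.153   0.0929] size [0.0316 0.0322 0.0062]
```

View pics/wrist27.png

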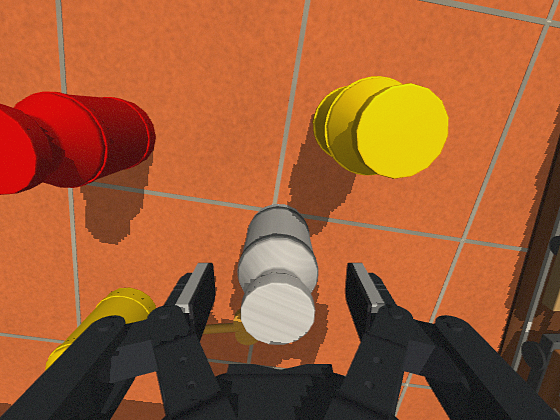

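Standing upright. Centring and gripping.

Request:
{"api": "jog_arm", "payload": {"motion": [{"dp":[0.8,-1.8,1],"rot":[0,0,0],"hand":0.8},{"dp":[0,0,0],"rot":[0,0,0],"hand":0.6},{"dp":[0,0,0],"rot":[0,0,0],"hand":0},{"dp":[0,0,0],"rot":[0,0,0],"hand":0},{"dp":[0,0,0],"rot":[0,0,0],"hand":0},{"dp":[0,0,-8],"rot":[0,0,0],"hand":0},{"dp":[0,0,-15],"rot":[0,0,0],"hand":0},{"dp":[0,0,0],"rot":[0,0,0],"hand":0}]}}

```text
t: 32.67
position: [0.4653, -0.1543, 0.0496]
orientation: [0.001, 0.648, 0.762, 0.001]
wrist_force: [0.6, -0.1, -1.4]
finger_gap: 0.455
```

```bash
python3 plan.py .6487 .0577 .2; python3 look.py wrist 28 240 320 280 360
```

```text
t 32.67 pos [ 0.4653 -0.1543  0.0496] gap 0.455 F [ 0.6 -0.1 -1.4] rotvec [0.003 0.001 0.   ] rows 6
[ 29.9  35.9 -25. ]
[ 29.9  35.9 -25. ]
[ 30.   35.9 -25. ]
[ 30.   35.9 -25. ]
[ 30.   35.9 -25. ]
[ 30.   35.8 -25.1]
rot/row [0. 0. 0.]
n 3947 zt 0.1186 mid [ 0.4642 -0.1546  0.1165] mean [ 0.4639 -0.1531  0.1175] size [0.0315 0.0328 0.0059]
```

Request:
{"api": "jog_arm", "payload": {"motion": [{"dp":[0,0,-40],"rot":[0,0,0],"hand":0},{"dp":[0,0,-45],"rot":[0,0,0],"hand":0},{"dp":[0,0,-45],"rot":[0,0,0],"hand":0},{"dp":[15,18,-20],"rot":[0,0,0],"hand":0},{"dp":[30,36,0],"rot":[0,0,0],"hand":0},{"dp":[30,36,0],"rot":[0,0,0],"hand":0},{"dp":[30,36,0],"rot":[0,0,0],"hand":0},{"dp":[30,36,0],"rot":[0,0,0],"hand":0}]}}

```text
t: 33.72
position: [0.6044, 0.0074, 0.2028]
orientation: [0.0, 0.65, 0.76, 0.0]
wrist_force: [1.2, -0.6, -1.1]
finger_gap: 0.457
```

Request:
{"api": "jog_arm", "payload": {"motion": [{"dp":[20,25,0],"rot":[0,0,0],"hand":0},{"dp":[0,0,0],"rot":[0,0,0],"hand":0}]}}

```text
t: 33.98
position: [0.6274, 0.0347, 0.2014]
orientation: [-0.0, 0.649, 0.761, 0.0]
wrist_force: [-1.1, -0.2, -1.8]
finger_gap: 0.456
```

```bash
python3 plan.py .6487 .0577 .12; python3 look.py wrist 29 240 320 280 360
```

```text
t 33.98 pos [0.6274 0.0347 0.2014] gap 0.456 F [-1.1 -0.2 -1.8] rotvec [-0.    -0.001 -0.002] rows 2
[ 9.7 12.3 40.7]
[ 9.7 12.4 40.7]
rot/row [-0.    -0.    -0.001]
n 3953 zt 0.2703 mid [0.6264 0.0343 0.2683] mean [0.6263 0.0358 0.2692] size [0.0315 0.0323 0.0059]
```

View pics/wrist29.png

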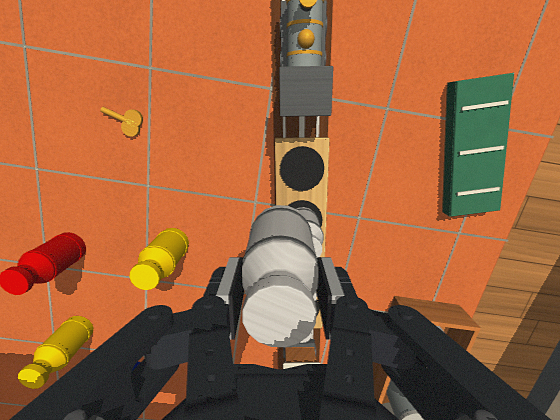

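Request:
{"api": "jog_arm", "payload": {"motion": [{"dp":[19,24,0],"rot":[0,0,0],"hand":0},{"dp":[0,0,0],"rot":[0,0,0],"hand":0},{"dp":[0,0,20],"rot":[0,0,0],"hand":0},{"dp":[0,0,25],"rot":[0,0,0],"hand":0},{"dp":[0,0,25],"rot":[0,0,0],"hand":0},{"dp":[0,0,15],"rot":[0,0,0],"hand":0},{"dp":[0,0,0],"rot":[0,0,0],"hand":0}]}}

```text
t: 34.9
position: [0.6408, 0.0491, 0.1082]
orientation: [-0.003, 0.652, 0.758, -0.004]
wrist_force: [-0.7, -0.4, -0.7]
finger_gap: 0.454
```

```bash
python3 plan.py .6487 .0577 .057; python3 look.py wrist 30 240 320 280 360
```

```text
t 34.9 pos [0.6408 0.0491 0.1082] gap 0.454 F [-0.7 -0.4 -0.7] rotvec [-0.009  0.001 -0.01 ] rows 1
[ 7.4  9.5 51.1]
rot/row [-0.009  0.001 -0.01 ]
n 3948 zt 0.1771 mid [0.6405 0.0487 0.1753] mean [0.6403 0.0504 0.176 ] size [0.0315 0.0325 0.0063]
```

View pics/wrist30.png

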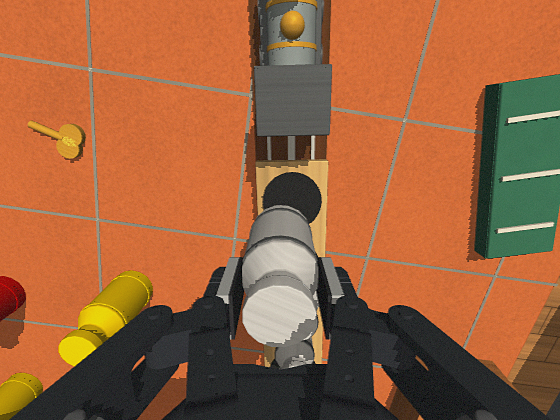

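Request:
{"api": "jog_arm", "payload": {"motion": [{"dp":[7.5,8.5,0],"rot":[-0.009,0,-0.01],"hand":0},{"dp":[0,0,5],"rot":[0,0,0],"hand":0},{"dp":[0,0,12],"rot":[0,0,0],"hand":0},{"dp":[0,0,12],"rot":[0,0,0],"hand":0},{"dp":[0,0,5],"rot":[0,0,0],"hand":0},{"dp":[0,0,0],"rot":[0,0,0],"hand":0}]}}

```text
t: 35.7
position: [0.6512, 0.0584, 0.0753]
orientation: [0.003, 0.648, 0.762, 0.002]
wrist_force: [0.3, 0.2, -0.8]
finger_gap: 0.458
```

```bash
python3 plan.py .6487 .0577 .057; python3 look.py wrist 31 240 320 280 360
```

```text
t 35.7 pos [0.6512 0.0584 0.0753] gap 0.458 F [ 0.3  0.2 -0.8] rotvec [0.006 0.002 0.001] rows 1
[-0.3 -2.7 18.3]
rot/row [0.006 0.002 0.001]
n 3942 zt 0.1443 mid [0.6499 0.058  0.1423] mean [0.6496 0.0597 0.1431] size [0.0316 0.0324 0.0061]
```

Request:
{"api": "jog_arm", "payload": {"motion": [{"dp":[0,-2,4],"rot":[0.006,0.002,0],"hand":0},{"dp":[0,0,6],"rot":[0,0,0],"hand":0},{"dp":[0,0,4],"rot":[0,0,0],"hand":0},{"dp":[0,0,1],"rot":[0,0,0],"hand":0},{"dp":[0,0,0],"rot":[0,0,0],"hand":0}]}}

```text
t: 36.38
position: [0.6498, 0.0579, 0.0603]
orientation: [0.0, 0.648, 0.762, 0.0]
wrist_force: [0.2, -0.1, -0.7]
finger_gap: 0.46
```

```bash
python3 plan.py .6487 .0577 .057; python3 look.py wrist 31 240 320 280 360
```

```text
t 36.38 pos [0.6498 0.0579 0.0603] gap 0.46 F [ 0.2 -0.1 -0.7] rotvec [0.001 0.    0.001] rows 1
[-0.  -1.1  3.3]
rot/row [0.001 0.    0.001]
n 3944 zt 0.1292 mid [0.6488 0.0575 0.1272] mean [0.6486 0.0591 0.1281] size [0.0316 0.0325 0.0058]
```

Request:
{"api": "jog_arm", "payload": {"motion": [{"dp":[0,0,1.5],"rot":[0,0,0],"hand":0},{"dp":[0,0,1.2],"rot":[0,0,0],"hand":0},{"dp":[0,0,0.6],"rot":[0,0,0],"hand":0},{"dp":[0,0,0],"rot":[0,0,0],"hand":0}]}}

```text
t: 36.92
position: [0.6502, 0.0579, 0.0573]
orientation: [0.001, 0.648, 0.762, 0.001]
wrist_force: [-1.0, -0.4, -1.1]
finger_gap: 0.457
```

```bash
python3 plan.py .6487 .0577 .057; python3 look.py wrist 32 240 320 280 360
```

```text
t 36.92 pos [0.6502 0.0579 0.0573] gap 0.457 F [-1.  -0.4 -1.1] rotvec [0.002 0.    0.001] rows 1
[-0.  -1.5  0.3]
rot/row [0.002 0.    0.001]
n 3941 zt 0.1262 mid [0.649  0.0578 0.1244] mean [0.6489 0.0591 0.1251] size [0.0315 0.0323 0.0062]
```

Request:
{"api": "jog_arm", "payload": {"motion": [{"dp":[0,0,0.5],"rot":[0,0,0],"hand":0},{"dp":[0,0,0],"rot":[0,0,0],"hand":0.6},{"dp":[0,0,0],"rot":[0,0,0],"hand":1},{"dp":[0,0,0],"rot":[0,0,0],"hand":1},{"dp":[0,0,0],"rot":[0,0,0],"hand":1},{"dp":[0,0,-15],"rot":[0,0,0],"hand":1},{"dp":[0,0,-30],"rot":[0,0,0],"hand":1},{"dp":[0,0,-40],"rot":[0,0,0],"hand":1}]}}

```text
t: 37.98
position: [0.6478, 0.058, 0.1423]
orientation: [-0.001, 0.648, 0.762, -0.001]
wrist_force: [0.6, -0.8, -0.4]
finger_gap: 1.005
```

Request:
{"api": "jog_arm", "payload": {"motion": [{"dp":[0,0,-40],"rot":[0,0,0],"hand":1},{"dp":[0,0,-40],"rot":[0,0,0],"hand":1},{"dp":[-40,-30,0],"rot":[0,0,0],"hand":1},{"dp":[-40,-40,0],"rot":[0,0,0],"hand":1},{"dp":[-30,-40,0],"rot":[0,0,0],"hand":1},{"dp":[0,-40,0],"rot":[0,0,0],"hand":1},{"dp":[0,0,0],"rot":[0,0,0],"hand":1}]}}

```text
t: 38.85
position: [0.5188, -0.0789, 0.2393]
orientation: [0.007, 0.647, 0.762, 0.004]
wrist_force: [0.7, 0.7, -0.1]
finger_gap: 1.0
```

```bash
python3 look.py scene 33; python3 look.py top 33; python3 look.py wrist 33; python3 -c "
from loc import *
for n in('top','scene'):
    c=dict(np.load(n+'33.npz'))
    for k,p in dict(P1=(.6487,.0577),P2=(.6597,-.0052),P3=(.6705,-.068),P4=(.681,-.131),jar=(.448,-.316)).items(): print(n,k,loc(c,p,.024))
import cv2
a=cv2.imread('pics/scene33.png')[130:330,80:420];cv2.imwrite('pics/s33c.png',cv2.resize(a,(800,470)))
"
```

```text
top P1 (23, np.float64(0.1245), array([0.6496, 0.0573]), array([0.6465, 0.0547]))
top P2 None
top P3 (2, np.float64(0.0551), array([ 0.6597, -0.0554]), array([ 0.6597, -0.0554]))
top P4 None
top jar (106, np.float64(0.083), array([ 0.4462, -0.3166]), array([ 0.4464, -0.3168]))
scene P1 (133, np.float64(0.1247), array([0.6514, 0.0602]), array([0.6544, 0.0605]))
scene P2 (180, np.float64(0.1123), array([ 0.6633, -0.0032]), array([ 0.6632, -0.0032]))
scene P3 (135, np.float64(0.0985), array([ 0.6722, -0.0657]), array([ 0.6731, -0.0658]))
scene P4 (105, np.float64(0.0844), array([ 0.6812, -0.129 ]), array([ 0.682 , -0.1281]))
scene jar (87, np.float64(0.0805), array([ 0.4492, -0.3146]), array([ 0.4495, -0.3141]))
```

View pics/s33c.png

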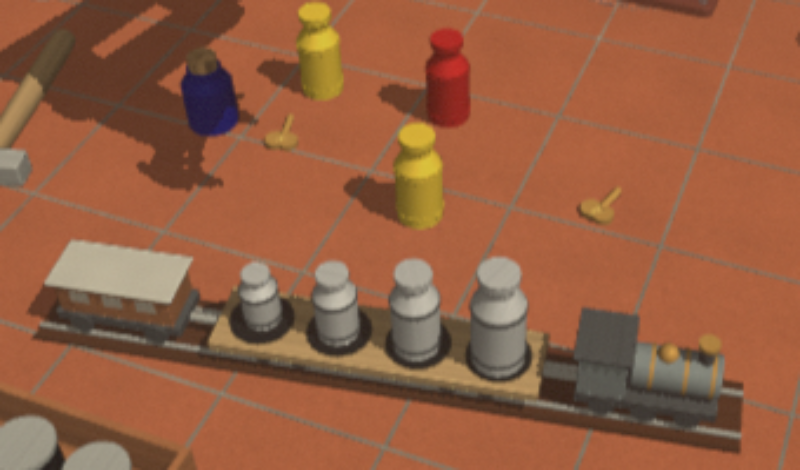

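View pics/wrist33.png

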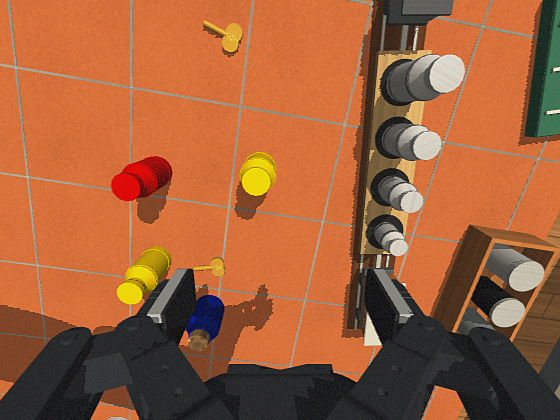

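All four churns are upright on their pads, tallest by the engine, and the jar hasn't moved. Handing in.

```bash
python3 -c "
from station import bot
print(bot.job_done())"
```

```text
the job is handed in; nothing more can be done
None
```

All four churns stand upright on the wagon pads, running 94, 80, 66 and 52 mm from the engine to the brake van. I handed the job in at about 39 s of the 106 s allowed, with the gripper open and well clear.

**Last checks:**
- **Centring:** in the final scene-camera view, each lid centre was within about 2 mm of its pad centre, and the lid heights matched the order asked.
- **Jar and look-alikes:** the jar reads the same position as at the start, to within about 1 mm. The red and yellow churns were never touched.

**What went wrong on the way:**
- **Churn 4:** my first grasp closed on its neck. I opened and regrasped; it then slipped about 5 mm in the grip on the way, but was set down upright.
- **Churn 1:** I set it back down once to grip it lower.

**Readings that disagreed:** the top and scene cameras differ by about 2–3 mm, so I placed the churns using wrist-camera depth. In the last top view the arm blocked most of the wagon, so the final check of three churns rests on the scene camera, backed by the wrist view.

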